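Free the clamped finial, pack the finials and close the carton

ROBOT

A 6-joint arm with a two-finger parallel gripper is mounted at the origin on the work surface. World frame = base frame: x ahead of the robot, y to its left, z up, the work surface at z = 0. Lengths are in mm, angles in rad, forces in N, time in s.
With the tool pointing down it reaches from about 275 to 1000 mm from the base axis. Payload 8.4 kg.
Tool frame: the origin (TCP) lies on the centre line of the jaws, within the pads' length; the fingertips stand r.tip_reach ahead of it and the grasp point (between the pads) lies 11 mm behind it (r.tip_reach is the distance from the TCP to the fingertips, in mm); z points along the fingers, y is the line along which they close (so a half turn about z gives the same grasp; the last joint's range is limited). The gripper opens to 85 mm and grips with 20 to 120 N. Pads are 22 mm wide; open, the fingers measure 114 mm over their backs; the gripper's body (76 mm by 85 mm) begins 54 mm behind the grasp point. The pads swing forward as they close: fully open they stand 13 mm farther back than shut.
Start: joints at [-1.142, 0.353, 1.633, -0, 1.155, -0.002], TCP at [260.998, -567.898, 239.281] pointing down, gripper open.
Joint ranges: [-2.63, 2.63], [-0.92, 2.1], [0.06, 2.66], [-1.3, 4.44], [0, 2.69], [-3.02, 3.02]. Speed limits (rad/s): [2.22, 2.22, 2.79, 3.14, 3.14, 3.14].

INTERFACE

Orientations are given as [roll, pitch, yaw] about the fixed x, y, z axes, in that order (R = Rz(yaw) Ry(pitch) Rx(roll)).
In Python, from rig import r gives the robot as it stands.
- The arm moves only by the tool carry_out, never from a script. Its argument "targets" is a list of rows, each an object with "dp": the shift along the tool's x, y, z in mm, a list of three; "yaw": the turn about the tool's z in degrees. A call has 1 to 12 rows; each row is the pose to reach, as a shift and turn from the pose commanded when the call began, along the tool's axes at that moment; what a row does not reach only later rows make up. A row lasts 1/8 s, in which the tool goes at most 62.5 mm and 10.7 degrees, less where a joint would pass 70% of its speed; a pose out of reach is approached as far as the arm can. A call with a gripper value outside its range is refused whole. "fingers" is the opening, from -1 (shut) to 1 (fully open), so that 0 is half open, set as the call begins (left out, the last holds). The fingers move at their own pace and stop on an object; "grip_force" is the grip in N (left out, the last holds). Time passes only in rows, so rows that repeat a pose let the fingers close. It gives the time, the measured TCP pose, the force, the opening and the grip force at its end, in the units of the state.
- r.sense(): the state, without advancing time (a new reading comes with each control period).
- r.grab_frame(name): name is "side" or "top" or "wrist"; returns the picture (400x640x3 uint8, red, green, blue); there is no depth.
- r.get_calibration(name): a dict with "fx", "fy", "cx", "cy" (pixels), "rvec" (rotation vector, rad) and "tvec" (3), from world to camera coordinates, as OpenCV has them. Camera axes: x right, y down, z forward; pixel columns grow to the right and rows downward; lengths in mm; the calibration is good to about 2 mm. A picture is of the moment at which its call begins: read the wrist's pose just before it. get_calibration takes no time and is no camera call; for the wrist camera it gives the pose at the moment of the call.
- r.sign_off(): hands the job in; it is judged then, once.
The state is a dict: "clock": time; "qpos": joint angles; "qvel": joint speeds; "joint_efforts": joint torques, N m; "eef_pos": TCP position; "tcp_rot": TCP orientation; "contact_force": force on the tool from outside, world axes, zero at the start; "wrist_torque": the same for the moment, N m; "opening": opening from 0.0 (shut) to 1.0 (fully open); "grasp_force": force on a finger pad.
Only numpy, scipy, OpenCV 4.12 (cv2) and the standard library are available. Lean on these libraries where they do the work, as an engineer would, in place of code of your own. Each camera call takes 0.05 s, during which the arm holds its last target. There are 200 camera calls.

TASK

Free the finial held in the wedge clamp: work the tight red wedge loose by rocking its head from side to side along the slot a few degrees, at least twice each way while it is still deep in the slot, easing it up as it loosens rather than yanking it straight out, and lay it flat in the wooden tray. Then pack every carved finial, the clamped one and all those on the bench, inside the carton while its flaps are open. Finally fold both short end flaps (left and right) down flat first, with both long flaps still open, and then both long flaps (near and far) down flat over them; leave the other tools where they are.

Things in the scene. Friction and masses are not known exactly. Their poses are not given: they have to be found in the camera images.
- clamp: dark wooden wedge clamp, fixed. Origin: underside, below the wedge slot. Base 110 (x), y -90 to 40, 15 thick. Along its y: front stop (45 high), finial plinth (centre y -43, on the base; open at both x ends), spring jaw (58 long in x, z 33 to 77), wedge slot, back wall (y 12 to 32, 75 high, 84 long). The wedge rocks along x; steel cheeks at x +-32, 55 high, stop it.
- jaw (a joint): how far the clamp's spring jaw has drawn back (clamp's +y), m: 0 = wedge fully in, its foot then overlaps the finial's plinth by 8 mm and locks it down; about 0.006 = wedge nearly out; 0.014 = wedge gone, the finial lifts straight up.
- wedge: red wooden wedge with a light band at the head, 120 long (z), 40 wide (x), 12 thick at the toe, 24 at the head (y: back face +6, front face -6 at the toe to -18 at the head), 90 g. Origin: centre of the toe end, z to the head. Starts upright in the slot, toe 21 mm above the clamp's underside (6 clear of its base), its x along the clamp's x, top 65 mm standing clear: grip the 40 mm width there, fingers along x.
- wedge_head (a point): point in the wedge's head, 105 mm from the toe, mid thickness. The jaw squeezes the wedge with about 45 N: a straight pull takes 30 to 45 N. Rocked in its x-z plane by 0.12 rad each way (8 mm at this point) about a point 45 mm above the clamp's underside, with 3 mm of lift per rock, it comes with about 15 N. Free once the toe is 60 mm up.
- finial_0: the one held in the clamp at the start: carved wooden finial: square plinth 50x50x14, then a 38x38 step up to height 20, a square fluted column 28x28 from height 20 to 62 and a ball on top to height 82; 110 g. Origin at the centre of the plinth's underside, z up along the column, plinth and column faces along x and y.
- finial_1: one of up to three loose on the bench (may be absent): carved wooden finial: square plinth 50x50x14, then a 38x38 step up to height 20, a square fluted column 28x28 from height 20 to 62 and a ball on top to height 82; 110 g. Origin at the centre of the plinth's underside, z up along the column, plinth and column faces along x and y.
- finial_2: one of up to three loose on the bench (may be absent): carved wooden finial: square plinth 50x50x14, then a 38x38 step up to height 20, a square fluted column 28x28 from height 20 to 62 and a ball on top to height 82; 110 g. Origin at the centre of the plinth's underside, z up along the column, plinth and column faces along x and y.
- finial_3: one of up to three loose on the bench (may be absent): carved wooden finial: square plinth 50x50x14, then a 38x38 step up to height 20, a square fluted column 28x28 from height 20 to 62 and a ball on top to height 82; 110 g. Origin at the centre of the plinth's underside, z up along the column, plinth and column faces along x and y.
- carton: open cardboard carton fixed to the bench, outside 158 (x) by 198 (y), walls and floor 4 thick, rim 100 high. Origin at the underside's centre. Room for four finials standing two by two, 66 mm apart in x and 90 mm in y.
- flap_left (a joint): angle of the short end flap (148 wide) on the carton's left (+y) side, rad: 0 = flat over the opening, 1.57 = straight up, more = leaning outward. Hinge along that rim, 2 mm inside the outer face and 101 mm above the carton's underside; reaches 75 mm from the hinge, 3 thick. Stays where left; about 0.5 N at its edge moves it. Push its outer face inward, then down.
- flap_right (a joint): angle of the short end flap (148 wide) on the carton's right (-y) side, rad: 0 = flat over the opening, 1.57 = straight up, more = leaning outward. Hinge along that rim, 2 mm inside the outer face and 101 mm above the carton's underside; reaches 75 mm from the hinge, 3 thick. Stays where left; about 0.5 N at its edge moves it. Push its outer face inward, then down.
- flap_near (a joint): angle of the long flap (194 wide) on the carton's near (-x) side, rad: 0 = flat over the opening, 1.57 = straight up, more = leaning outward. Hinge along that rim, 2 mm inside the outer face and 105 mm above the carton's underside; reaches 76 mm from the hinge, 3 thick. Stays where left; about 0.5 N at its edge moves it. Push its outer face inward, then down.
- flap_far (a joint): angle of the long flap (194 wide) on the carton's far (+x) side, rad: 0 = flat over the opening, 1.57 = straight up, more = leaning outward. Hinge along that rim, 2 mm inside the outer face and 105 mm above the carton's underside; reaches 76 mm from the hinge, 3 thick. Stays where left; about 0.5 N at its edge moves it. Push its outer face inward, then down.
- tray: shallow wooden tray fixed to the bench, outside 150 (x) by 110 (y), 32 high, walls and floor 6 thick; origin at the underside's centre. The wedge goes in it, lying down, along its length (x).
- mallet: wooden mallet, head 72 across; a bystander, leave it
- gouge: gouge 200 long lying down; a bystander, leave it
- chisel: yellow-handled chisel 200 long lying down; a bystander, leave it
- water: water bottle 190 high; a bystander, leave it
- sander: cork sanding block 100 long; a bystander, leave it
- glue: glue jar 120 high; a bystander, leave it
There are look-alikes about, which are no part of the job. What is shaped like the finial_0 but pink is not meant.

How it is judged:
By the outcome, as a careful person would: the job done as asked, in the order asked, and still so for the second after the job is handed in, with the robot touching nothing.
Of finial_1, finial_2, finial_3 only 1 to 3 are there at a start; the rules pass over those that are not, and their reading is None.
At some moment in a run one of finial_1, finial_2, finial_3 may be knocked a few centimetres aside while the robot is not near it.
Once in a run the grip may slacken for a moment while it holds something.
It also fails if it takes over 210 s, if anything falls off the work surface, if the arm or the gripper's body presses on something with over 40 N, if the wrist force passes 120 N, or if a joint passes its speed limit or range.

## Working session

There is one attempt and no reset: what is moved stays moved. The work goes in short steps, Python scripts to look and compute and a tool call to move; the robot and the scene stay as the last step left them, time stands still between calls to the robot, and variables do not carry over. Pictures are saved under pics/ and viewed, at most 14 in all, crops included, and the job is handed in when it is done.

Besides the shell and the picture viewer there is one more tool, called after "Request:" as name(argument=value, ...) on one line, values as JSON. carry_out: Moves the arm, as the interface text tells. Its arguments: {"type":"object","properties":{"targets":{"type":"array","items":{"type":"object","properties":{"dp":{"type":"array","items":{"type":"number"}},"yaw":{"type":"number"}}}},"fingers":{"type":"number"},"grip_force":{"type":"number"}},"required":["targets"]}

```bash
mkdir -p pics; ls
cat > h.py <<'E'
import numpy as np, cv2
from rig import r
def save(cam,name,crop=None,scale=1):
    im=r.grab_frame(cam)
    im=np.array(im)[:,:,::-1]
    if crop: x0,y0,x1,y1=crop; im=im[y0:y1,x0:x1]
    if scale!=1: im=cv2.resize(im,None,fx=scale,fy=scale,interpolation=cv2.INTER_CUBIC)
    cv2.imwrite('pics/'+name,im)
def ray(cam,u,v,z,c=None):
    c=c or r.get_calibration(cam)
    R,_=cv2.Rodrigues(np.array(c['rvec'],float)); t=np.array(c['tvec'],float).ravel()
    d=R.T@np.array([(u-c['cx'])/c['fx'],(v-c['cy'])/c['fy'],1]); o=-R.T@t
    return o+d*(z-o[2])/d[2]
def proj(cam,P,c=None):
    c=c or r.get_calibration(cam)
    K=np.array([[c['fx'],0,c['cx']],[0,c['fy'],c['cy']],[0,0,1]],float)
    return cv2.projectPoints(np.array(P,float).reshape(-1,3),np.array(c['rvec'],float),np.array(c['tvec'],float),K,None)[0].reshape(-1,2)
E
python3 - <<'E'
from h import *
save('top','top0.png'); save('side','side0.png')
print(r.sense(), r.tip_reach)
for c in('top','side','wrist'): 
    k=r.get_calibration(c);R,_=cv2.Rodrigues(np.array(k['rvec'],float)); print(c,k,-R.T@np.array(k['tvec']).ravel())
E
```

```text
pics
{'clock': 0.1, 'qpos': array([-1.14242341e+00,  3.53589934e-01,  1.63406184e+00,  2.91958673e-05,
        1.15516396e+00, -2.37812169e-03]), 'qvel': array([-9.18023241e-05, -1.24909781e-03, -2.13316529e-03, -7.86570893e-04,
       -1.21578020e-03, -8.21188468e-04]), 'joint_efforts': array([ 6.08104783e-04, -6.06357908e+01, -3.42818213e+01, -1.00345937e-05,
        3.85900377e-03, -3.17928834e-05]), 'eef_pos': array([ 260.82223798, -567.52787779,  238.62894698]), 'tcp_rot': array([-3.14036964e+00, -2.96042819e-05,  4.30739219e-01]), 'contact_force': array([-0.03251365,  0.25676005,  0.35477947]), 'wrist_torque': array([ 0.07212568, -0.05090267,  0.01094419]), 'grasp_force': 0.0, 'opening': 0.9979294498905433} 8.0
top {'fx': 437.3412115293989, 'fy': 437.3412115293989, 'cx': 313.4803795037364, 'cy': 194.5816547686988, 'rvec': array([ 2.12329212, -2.16905742,  0.17162622]), 'tvec': array([  55.17844086,  601.34642334, 1408.70439422])} [ 382.96134126   56.35411092 1482.99530571]
side {'fx': 421.89297972443967, 'fy': 421.89297972443967, 'cx': 320.1240192111061, 'cy': 199.21805607757193, 'rvec': array([ 0.9002361 , -2.49580058,  1.08649987]), 'tvec': array([ 483.56627998,  298.15157978, 1020.82019988])} [ 21.88255577 726.66347393 914.48670934]
wrist {'fx': 284.4839765226232, 'fy': 284.4839765226232, 'cx': 319.3047594866023, 'cy': 196.47748080156842, 'rvec': array([-2.45351634,  1.57295867,  0.21047386]), 'tvec': array([-622.46445678,  -34.59435244,  380.12197649])} [ 319.30115805 -539.27936814  374.66787926]
```

View pics/top0.png

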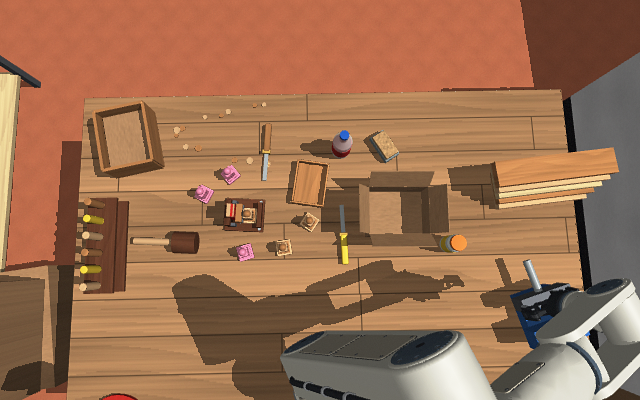

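View pics/side0.png

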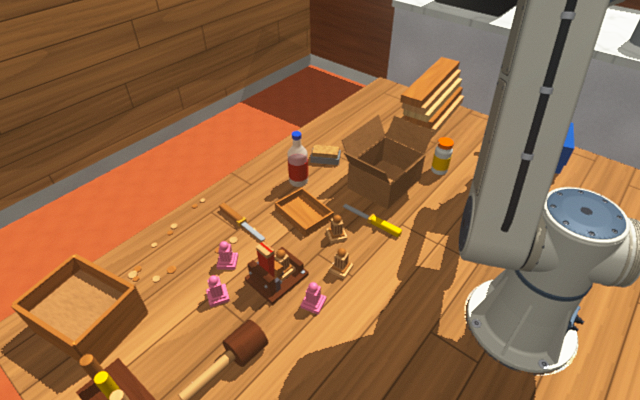

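Top view: the clamp is at (245,214) with the wedge on its left. There are two natural loose finials at (309,221) and (283,247), and pink look-alikes at (230,174), (203,194) and (245,252). The tray is at (308,183), the carton at (403,209). Next: an enlarged crop to confirm these.

Run:
```python
from h import *
save('top','top1.png',(190,150,350,270),5)
save('top','top2.png',(340,155,480,260),5)
```

```text
(no output)
```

View pics/top1.png

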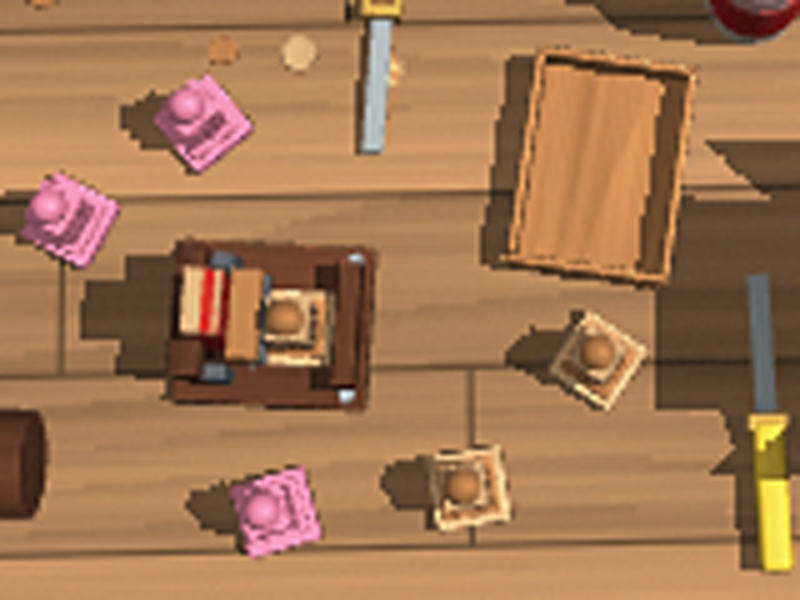

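View pics/top2.png

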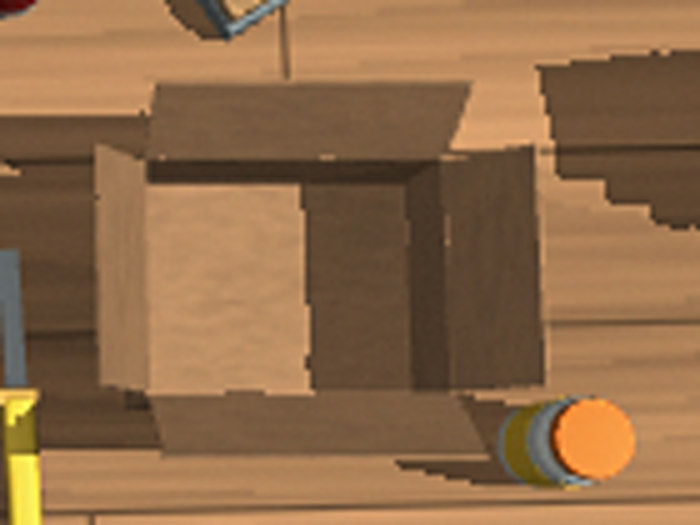

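The crops confirm it: two natural-wood loose finials at (310,221) and (283,247), the clamped one at (247,213), and three pink decoys to leave alone. All four carton flaps lean outward.

Run:
```python
from h import *
def P(pts,z,o=(190,150)):
    return np.array([ray('top',o[0]+(u+.5)/5-.5,o[1]+(v+.5)/5-.5,z) for u,v in pts])
def rep(n,p):
    e=[p[(i+1)%4]-p[i] for i in range(4)]
    print(n,'c',p.mean(0).round(1),'len',[round(float(np.hypot(*x[:2])),1) for x in e],'ang',[round(float(np.degrees(np.arctan2(x[1],x[0]))),1) for x in e])
rep('wedge',P([(180,268),(225,268),(222,335),(182,332)],141))
rep('A',P([(590,310),(650,355),(605,410),(548,368)],14)); print(P([(599,350)],72))
rep('B',P([(430,455),(500,445),(510,520),(437,530)],14)); print(P([(463,485)],72))
print('f0 ball',P([(285,318)],87))
rep('base',P([(178,240),(375,250),(365,408),(170,403)],15))
rep('stop',P([(345,250),(375,250),(362,408),(330,405)],60))
rep('tray',P([(541,48),(695,68),(668,285),(500,263)],32))
o=(340,155)
rep('carton',P([(150,157),(450,160),(450,390),(148,393)],102,o))
rep('floor',P([(148,184),(408,184),(412,388),(148,388)],4,o))
# flap tips heights unknown: print rays for z guesses
for n,q in dict(far=[(155,83),(472,83)],near=[(163,455),(490,455)],left=[(96,145),(102,385)],right=[(533,147),(545,385)]).items():
    for z in (150,170): print(n,z,P(q,z,o)[:,:2].round().tolist())
```

```text
wedge c [545.9 301.6 141. ] len [27.8, 41.6, 24.7, 39.8] ang [-91.2, 177.8, 84.5, 2.3]
A c [515.1  58.3  14. ] len [50.6, 47.8, 47.6, 48.3] ang [-128.2, 139.5, 52.4, -36.9]
[[516.7535942   57.58702011  72.        ]]
B c [432.2 146.   14. ] len [47.2, 50.2, 48.9, 49.9] ang [-83.1, -173.2, 96.5, 4.8]
[[431.86270583 146.48531801  72.        ]]
f0 ball [[540.16509474 258.38115646  87.        ]]
base c [543.8 277.5  15. ] len [133.7, 107.0, 130.6, 110.4] ang [-94.1, 176.1, 87.3, -2.3]
stop c [535.8 217.9  60. ] len [19.7, 103.9, 20.9, 102.0] ang [-91.2, 175.1, 83.4, -5.6]
tray c [645.4  53.7  32. ] len [105.5, 149.6, 113.4, 149.8] ang [-98.7, 171.5, 81.3, -11.5]
carton c [ 540.3 -229.8  102. ] len [192.7, 147.5, 190.9, 151.1] ang [-91.8, 176.4, 89.3, -2.8]
floor c [ 544.1 -235.7    4. ] len [178.5, 139.8, 178.7, 139.7] ang [-91.2, 177.7, 88.8, -2.4]
far 150 [[656.0, -136.0], [652.0, -334.0]]
far 170 [[652.0, -133.0], [648.0, -328.0]]
near 150 [[426.0, -131.0], [422.0, -330.0]]
near 170 [[426.0, -128.0], [421.0, -324.0]]
left 150 [[618.0, -98.0], [469.0, -96.0]]
left 170 [[614.0, -95.0], [468.0, -94.0]]
right 150 [[611.0, -369.0], [464.0, -366.0]]
right 170 [[608.0, -362.0], [462.0, -360.0]]
```

```bash
cat >> h.py <<'E'
from scipy.spatial.transform import Rotation as Ro
def to(x,y,z,yaw):
    "dp and tool-z turn (deg) from the present pose to world x,y,z (TCP), yaw deg"
    s=r.sense(); p=np.array(s['eef_pos']); rr=s['tcp_rot']; R=Ro.from_euler('xyz',rr).as_matrix()
    dy=(np.degrees(rr[2])-yaw+180)%360-180
    print('t %.2f pos %s yaw %.2f F %s open %.3f gf %.1f'%(s['clock'],p.round(1),np.degrees(rr[2]),np.round(s['contact_force'],1),s['opening'],s['grasp_force']))
    print('-> dp',(R.T@(np.array([x,y,z])-p)).round(1).tolist(),'yaw',round(dy,1))
E
python3 - <<'E'
from h import *
to(545,302,240,87)
E
```

```text
t 0.20 pos [ 260.9 -567.6  238.8] yaw 24.68 F [-0.   1.1 -0.6] open 1.002 gf 0.0
-> dp [621.3, -671.5, -0.6] yaw -62.3
```

Request:
carry_out(targets=[{"dp":[621,-671,0],"yaw":-62},{"dp":[621,-671,0],"yaw":-62},{"dp":[621,-671,0],"yaw":-62},{"dp":[621,-671,0],"yaw":-62},{"dp":[621,-671,0],"yaw":-62},{"dp":[621,-671,0],"yaw":-62},{"dp":[621,-671,0],"yaw":-62},{"dp":[621,-671,0],"yaw":-62},{"dp":[621,-671,0],"yaw":-62},{"dp":[621,-671,0],"yaw":-62},{"dp":[621,-671,0],"yaw":-62},{"dp":[621,-671,0],"yaw":-62}])

```text
clock: 1.7
eef_pos: [494.3, 147.2, 239.4]
tcp_rot: [3.141, 0.0, 1.513]
contact_force: [0.7, -0.7, -0.2]
opening: 1.003
grasp_force: 0.0
```

Run:
```python
from h import *
to(545,302,240,87)
```

```text
t 1.70 pos [494.3 147.2 239.4] yaw 86.70 F [ 0.7 -0.7 -0.2] open 1.003 gf 0.0
-> dp [157.5, 41.7, -0.6] yaw -0.3
```

Request:
carry_out(targets=[{"dp":[157,42,0],"yaw":0},{"dp":[157,42,0],"yaw":0},{"dp":[157,42,0],"yaw":0},{"dp":[157,42,0],"yaw":0},{"dp":[157,42,0],"yaw":0}])

```text
clock: 2.33
eef_pos: [544.5, 298.6, 238.8]
tcp_rot: [-3.141, 0.001, 1.513]
contact_force: [-0.0, -0.0, 0.6]
opening: 1.002
grasp_force: 0.0
```

Run:
```python
from h import *
to(545,302,240,87)
c=r.get_calibration('wrist')
save('wrist','w1.png')
print(proj('wrist',[[545.2,302,141],[565,302,141],[525,302,141],[432,146,72]],c))
save('top','t3.png')
```

```text
t 2.33 pos [544.5 298.6 238.8] yaw 86.70 F [-0.  -0.   0.6] open 1.002 gf 0.0
-> dp [3.4, 0.3, -1.2] yaw -0.3
[[321.6134897  196.86580804]
 [344.86532748 195.56759975]
 [297.95544696 198.18669576]
 [236.73869918 309.19707286]]
```

View pics/w1.png

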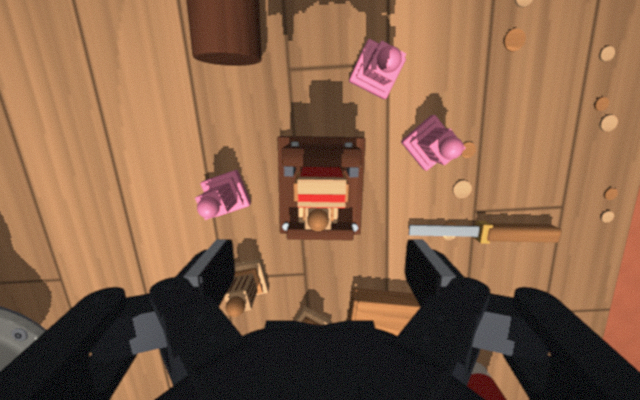

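View pics/t3.png

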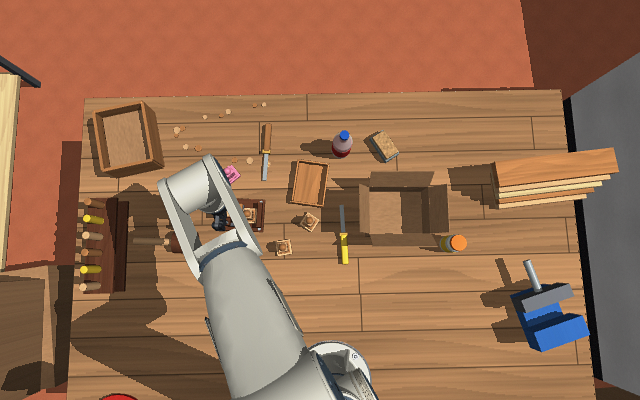

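Wrist view: the wedge head's top face is centred at about (322,193), level with the tool, within 3 mm of the predicted spot. The top view with the arm moved away shows no third loose finial.

Request:
carry_out(targets=[{"dp":[5,1,60],"yaw":0},{"dp":[5,1,100],"yaw":0},{"dp":[5,1,122],"yaw":0},{"dp":[5,1,122],"yaw":0}])

```text
clock: 2.92
eef_pos: [545.2, 302.6, 115.9]
tcp_rot: [-3.139, 0.002, 1.512]
contact_force: [0.3, -0.5, -0.1]
opening: 1.0
grasp_force: 0.0
```

Request:
carry_out(targets=[{"dp":[0,0,0]},{"dp":[0,0,0]},{"dp":[0,0,0]},{"dp":[0,0,0]},{"dp":[0,0,0]},{"dp":[0,0,0]}], fingers=-0.2, grip_force=40)

```text
schema error: expected keys dp, yaw
```

Request:
carry_out(targets=[{"dp":[0,0,0],"yaw":0},{"dp":[0,0,0],"yaw":0},{"dp":[0,0,0],"yaw":0},{"dp":[0,0,0],"yaw":0},{"dp":[0,0,0],"yaw":0},{"dp":[0,0,0],"yaw":0}], fingers=-0.3, grip_force=40)

```text
clock: 3.68
eef_pos: [546.8, 304.5, 118.7]
tcp_rot: [3.14, -0.001, 1.512]
contact_force: [-2.1, -1.4, 7.7]
opening: 0.46
grasp_force: 40.9
```

Request:
carry_out(targets=[{"dp":[0,3,0],"yaw":0},{"dp":[0,6,0],"yaw":0},{"dp":[0,9,0],"yaw":0},{"dp":[0,9,0],"yaw":0}])

```text
clock: 4.18
eef_pos: [549.8, 304.1, 117.9]
tcp_rot: [-3.131, 0.001, 1.511]
contact_force: [-21.2, 3.8, 19.2]
opening: 0.459
grasp_force: 44.1
```

Run:
```python
from h import *
to(545,302,115,87)
save('side','s1.png',(215,215,315,305),6)
```

```text
t 4.17 pos [549.8 304.1 117.9] yaw 86.60 F [-21.2   3.8  19.2] open 0.459 gf 44.1
-> dp [-2.4, -4.6, 3.0] yaw -0.4
```

View pics/s1.png

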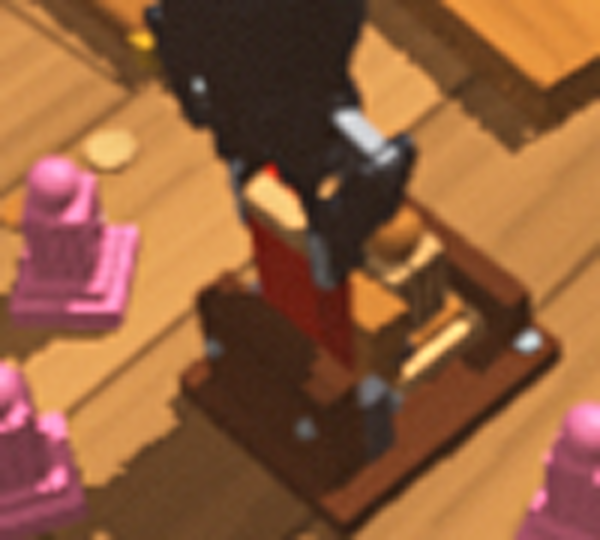

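Request:
carry_out(targets=[{"dp":[0,-4,0],"yaw":0},{"dp":[0,-9,0],"yaw":0},{"dp":[0,-9,0],"yaw":0},{"dp":[0,-9,0],"yaw":0}])

```text
clock: 4.72
eef_pos: [547.9, 304.4, 118.1]
tcp_rot: [3.138, -0.001, 1.513]
contact_force: [4.8, -1.9, 1.0]
opening: 0.464
grasp_force: 41.8
```

Request:
carry_out(targets=[{"dp":[0,0,0],"yaw":0},{"dp":[0,0,0],"yaw":0},{"dp":[0,0,0],"yaw":0},{"dp":[-2,-1,0],"yaw":-10},{"dp":[-2,-1,0],"yaw":-20},{"dp":[-2,-1,0],"yaw":-30},{"dp":[-2,-1,0],"yaw":-40},{"dp":[-2,-1,0],"yaw":-50},{"dp":[-2,-1,0],"yaw":-60},{"dp":[-2,-1,0],"yaw":-70},{"dp":[-2,-1,0],"yaw":-80},{"dp":[-2,-1,0],"yaw":-90}], fingers=1)

```text
clock: 6.22
eef_pos: [544.9, 302.3, 117.2]
tcp_rot: [-3.141, -0.0, 3.09]
contact_force: [0.2, -0.3, 1.0]
opening: 1.001
grasp_force: 0.0
```

Request:
carry_out(targets=[{"dp":[0,0,0],"yaw":0},{"dp":[0,0,0],"yaw":0},{"dp":[0,0,0],"yaw":0},{"dp":[0,0,0],"yaw":0},{"dp":[0,0,0],"yaw":0},{"dp":[0,0,0],"yaw":0},{"dp":[0,0,0],"yaw":0}], fingers=-0.7, grip_force=50)

```text
clock: 7.1
eef_pos: [545.6, 304.1, 117.7]
tcp_rot: [3.138, 0.001, 3.082]
contact_force: [-1.0, 9.2, 0.2]
opening: 0.269
grasp_force: 49.3
```

Request:
carry_out(targets=[{"dp":[-4,2,0],"yaw":0},{"dp":[-8,2,0],"yaw":0},{"dp":[-12,2,-1],"yaw":0},{"dp":[-12,2,-2],"yaw":0}])

```text
clock: 7.6
eef_pos: [554.2, 303.6, 117.6]
tcp_rot: [-3.141, -0.006, 3.081]
contact_force: [-5.3, 5.2, -12.2]
opening: 0.27
grasp_force: 49.4
```

Request:
carry_out(targets=[{"dp":[6,0,0],"yaw":0},{"dp":[12,0,0],"yaw":0},{"dp":[18,0,0],"yaw":0},{"dp":[24,0,-1],"yaw":0},{"dp":[24,0,-2],"yaw":0}])

```text
clock: 8.22
eef_pos: [535.7, 305.1, 121.0]
tcp_rot: [3.14, 0.005, 3.082]
contact_force: [13.0, 0.9, -20.6]
opening: 0.271
grasp_force: 49.9
```

Run:
```python
from h import *
to(545,302,115,177)
save('side','s2.png',(215,215,315,305),6)
```

```text
t 8.22 pos [535.7 305.1 121. ] yaw 176.61 F [ 13.    0.9 -20.6] open 0.271 gf 49.9
-> dp [-9.5, -2.6, 6.0] yaw -0.4
```

View pics/s2.png

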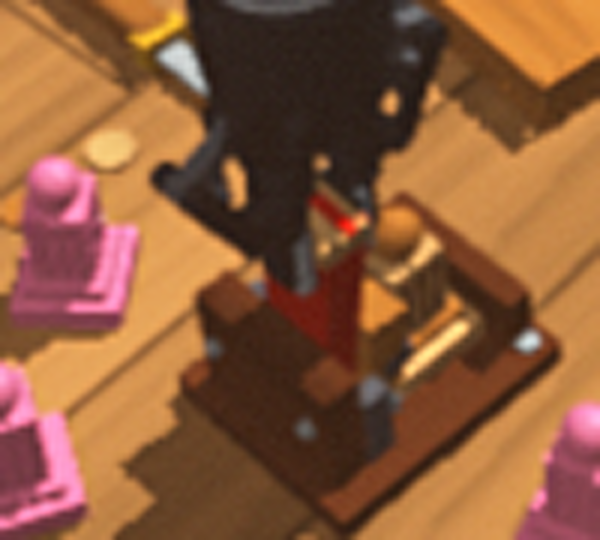

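Request:
carry_out(targets=[{"dp":[-6,0,0],"yaw":0},{"dp":[-12,0,0],"yaw":0},{"dp":[-18,0,0],"yaw":0},{"dp":[-22,0,-1],"yaw":0},{"dp":[-22,0,-1],"yaw":0},{"dp":[-15,0,-1],"yaw":0},{"dp":[-8,0,-1],"yaw":0},{"dp":[0,0,-2],"yaw":0},{"dp":[0,0,-3],"yaw":0}])

```text
clock: 9.4
eef_pos: [535.4, 305.1, 124.2]
tcp_rot: [3.14, 0.005, 3.083]
contact_force: [12.2, 0.5, -20.3]
opening: 0.269
grasp_force: 49.9
```

Request:
carry_out(targets=[{"dp":[-6,0,0],"yaw":0},{"dp":[-12,0,-1],"yaw":0},{"dp":[-18,0,-2],"yaw":0},{"dp":[-22,0,-2],"yaw":0},{"dp":[-22,0,-3],"yaw":0}])

```text
clock: 10.02
eef_pos: [552.7, 303.6, 125.8]
tcp_rot: [-3.141, -0.006, 3.083]
contact_force: [-2.7, 5.5, -15.7]
opening: 0.268
grasp_force: 51.3
```

Request:
carry_out(targets=[{"dp":[6,0,0],"yaw":0},{"dp":[12,0,-1],"yaw":0},{"dp":[18,0,-2],"yaw":0},{"dp":[22,0,-2],"yaw":0},{"dp":[22,0,-3],"yaw":0}])

```text
clock: 10.65
eef_pos: [535.2, 305.0, 130.1]
tcp_rot: [3.141, 0.004, 3.083]
contact_force: [9.6, 2.8, -18.8]
opening: 0.268
grasp_force: 37.0
```

Request:
carry_out(targets=[{"dp":[-6,0,0],"yaw":0},{"dp":[-12,0,-1],"yaw":0},{"dp":[-18,0,-2],"yaw":0},{"dp":[-22,0,-3],"yaw":0},{"dp":[-22,0,-4],"yaw":0},{"dp":[-15,0,-4],"yaw":0},{"dp":[-8,0,-5],"yaw":0},{"dp":[0,0,-7],"yaw":0},{"dp":[0,0,-8],"yaw":0}])

```text
clock: 11.78
eef_pos: [534.4, 305.1, 137.6]
tcp_rot: [3.141, 0.003, 3.083]
contact_force: [8.8, 4.7, -25.3]
opening: 0.266
grasp_force: 50.1
```

Request:
carry_out(targets=[{"dp":[-6,0,0],"yaw":0},{"dp":[-12,0,-2],"yaw":0},{"dp":[-18,0,-3],"yaw":0},{"dp":[-22,0,-4],"yaw":0},{"dp":[-22,0,-5],"yaw":0},{"dp":[-15,0,-6],"yaw":0},{"dp":[-8,0,-7],"yaw":0},{"dp":[0,0,-9],"yaw":0},{"dp":[0,0,-10],"yaw":0}])

```text
clock: 12.9
eef_pos: [534.0, 305.0, 147.3]
tcp_rot: [3.141, 0.002, 3.084]
contact_force: [8.9, 4.4, -26.2]
opening: 0.264
grasp_force: 50.1
```

Request:
carry_out(targets=[{"dp":[-3,0,0],"yaw":0},{"dp":[-7,0,-1],"yaw":0},{"dp":[-10,0,-2],"yaw":0},{"dp":[-10,0,-3],"yaw":0},{"dp":[-10,0,-3],"yaw":0}])

```text
clock: 13.52
eef_pos: [540.9, 304.5, 148.9]
tcp_rot: [-3.141, -0.006, 3.083]
contact_force: [-2.2, 8.1, -21.9]
opening: 0.265
grasp_force: 51.4
```

Run:
```python
from h import *
to(545,302,115,177)
save('side','s3.png',(215,205,315,295),6)
```

```text
t 13.53 pos [540.9 304.5 148.9] yaw 176.62 F [ -2.2   8.1 -21.9] open 0.265 gf 51.4
-> dp [-4.5, -2.2, 33.9] yaw -0.4
```

View pics/s3.png

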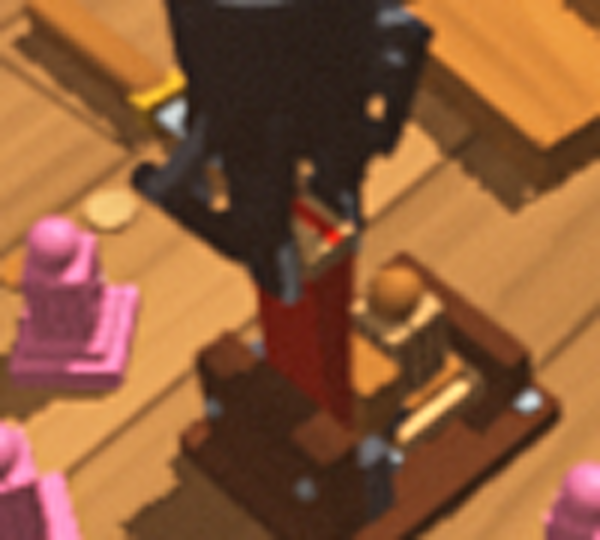

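Request:
carry_out(targets=[{"dp":[-5,0,0],"yaw":0},{"dp":[-5,0,2],"yaw":0},{"dp":[-5,0,2],"yaw":0}])

```text
clock: 13.95
eef_pos: [546.4, 304.2, 149.7]
tcp_rot: [-3.141, -0.004, 3.083]
contact_force: [-8.7, 2.4, 2.0]
opening: 0.266
grasp_force: 52.8
```

Request:
carry_out(targets=[{"dp":[0,0,0],"yaw":0},{"dp":[0,0,0],"yaw":0},{"dp":[0,0,0],"yaw":0},{"dp":[0,0,0],"yaw":10},{"dp":[0,0,0],"yaw":20},{"dp":[0,0,0],"yaw":30},{"dp":[0,0,0],"yaw":40},{"dp":[0,0,0],"yaw":50},{"dp":[0,0,0],"yaw":60},{"dp":[0,0,0],"yaw":70},{"dp":[0,0,0],"yaw":80},{"dp":[0,0,0],"yaw":90}], fingers=1)

```text
clock: 15.45
eef_pos: [548.6, 304.0, 149.5]
tcp_rot: [3.141, 0.0, 1.507]
contact_force: [0.3, -0.7, -0.4]
opening: 1.002
grasp_force: 0.0
```

Request:
carry_out(targets=[{"dp":[0,0,0],"yaw":0},{"dp":[0,0,0],"yaw":0},{"dp":[0,0,0],"yaw":0},{"dp":[0,0,0],"yaw":0},{"dp":[0,0,0],"yaw":0},{"dp":[0,0,0],"yaw":0}], fingers=-0.3, grip_force=60)

```text
clock: 16.2
eef_pos: [548.5, 304.1, 149.6]
tcp_rot: [3.141, -0.0, 1.513]
contact_force: [0.9, -0.5, 4.9]
opening: 0.461
grasp_force: 60.8
```

Run:
```python
from h import *
to(545,302,240,87)
```

```text
t 16.20 pos [548.5 304.1 149.6] yaw 86.70 F [ 0.9 -0.5  4.9] open 0.461 gf 60.8
-> dp [-2.3, -3.3, -90.4] yaw -0.3
```

Request:
carry_out(targets=[{"dp":[0,3,-1],"yaw":0},{"dp":[0,6,-2],"yaw":0},{"dp":[0,0,-4],"yaw":0},{"dp":[0,-6,-5],"yaw":0},{"dp":[0,0,-7],"yaw":0},{"dp":[0,6,-8],"yaw":0},{"dp":[0,0,-10],"yaw":0},{"dp":[0,-6,-12],"yaw":0},{"dp":[0,0,-14],"yaw":0},{"dp":[0,0,-16],"yaw":0}])

```text
clock: 17.45
eef_pos: [544.5, 303.5, 160.1]
tcp_rot: [-3.132, 0.003, 1.512]
contact_force: [-0.0, 7.7, -33.9]
opening: 0.455
grasp_force: 64.9
```

Request:
carry_out(targets=[{"dp":[0,0,-6],"yaw":0},{"dp":[0,0,-16],"yaw":0},{"dp":[0,0,-40],"yaw":0},{"dp":[0,0,-80],"yaw":0},{"dp":[0,0,-80],"yaw":0}])

```text
clock: 18.08
eef_pos: [550.0, 305.0, 248.4]
tcp_rot: [3.137, -0.003, 1.513]
contact_force: [0.2, 0.1, -1.4]
opening: 0.451
grasp_force: 68.8
```

Run:
```python
from h import *
to(645,54,245,-8)
save('side','s4.png',(205,155,325,295),4)
```

```text
t 18.07 pos [550.  305.  248.4] yaw 86.70 F [ 0.2  0.1 -1.4] open 0.451 gf 68.8
-> dp [-245.1, 109.2, 3.3] yaw 94.7
```

View pics/s4.png

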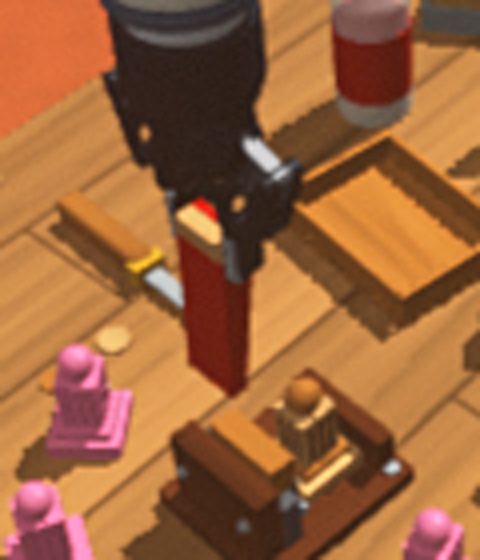

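Run:
```python
from h import *
to(597.6,61.5,248,-9)
```

```text
t 18.12 pos [549.  304.4 246.4] yaw 86.70 F [-0.7 -0.3 -2.1] open 0.455 gf 68.8
-> dp [-239.7, 62.5, -1.7] yaw 95.7
```

Request:
carry_out(targets=[{"dp":[-60,15,0],"yaw":10},{"dp":[-110,30,0],"yaw":20},{"dp":[-160,42,0],"yaw":30},{"dp":[-200,52,0],"yaw":40},{"dp":[-240,62,0],"yaw":50},{"dp":[-240,62,0],"yaw":60},{"dp":[-240,62,0],"yaw":70},{"dp":[-240,62,0],"yaw":80},{"dp":[-240,62,0],"yaw":90},{"dp":[-240,62,0],"yaw":96},{"dp":[-240,62,0],"yaw":96},{"dp":[-240,62,0],"yaw":96}])

```text
clock: 19.62
eef_pos: [595.9, 60.9, 244.5]
tcp_rot: [3.141, 0.001, -0.16]
contact_force: [-0.2, 0.3, -0.9]
opening: 0.454
grasp_force: 68.6
```

Run:
```python
from h import *
to(597.6,61.5,106,-9)
save('top','t4.png',(270,150,350,240),6)
```

```text
t 19.62 pos [595.9  60.9 244.5] yaw -9.18 F [-0.2  0.3 -0.9] open 0.454 gf 68.6
-> dp [1.7, -0.9, 138.5] yaw -0.2
```

View pics/t4.png

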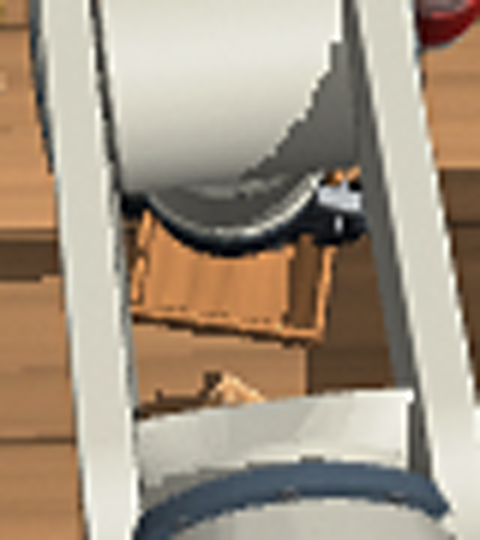

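The arm mostly hides the tray in this view (near edge at about (230,330) in the crop), so it tells me little. I've used 11 pictures, so from here I rely on force readings and pixel code.

Request:
carry_out(targets=[{"dp":[2,0,60],"yaw":0},{"dp":[2,0,110],"yaw":0},{"dp":[2,0,132],"yaw":0},{"dp":[2,0,134],"yaw":0},{"dp":[2,0,134],"yaw":0}])

```text
clock: 20.3
eef_pos: [598.9, 60.7, 112.1]
tcp_rot: [-3.141, -0.001, -0.162]
contact_force: [-1.0, 0.6, -0.7]
opening: 0.455
grasp_force: 68.8
```

Request:
carry_out(targets=[{"dp":[0,0,3],"yaw":0},{"dp":[0,0,3],"yaw":0}])

```text
clock: 20.55
eef_pos: [598.7, 60.6, 109.0]
tcp_rot: [-3.141, -0.001, -0.163]
contact_force: [0.1, -0.4, -0.3]
opening: 0.456
grasp_force: 68.8
```

Request:
carry_out(targets=[{"dp":[-6,0,0],"yaw":0},{"dp":[-12,0,1],"yaw":0},{"dp":[-12,0,3],"yaw":0},{"dp":[-12,0,4],"yaw":0},{"dp":[-12,0,4],"yaw":0}], grip_force=30)

```text
clock: 21.18
eef_pos: [587.5, 62.5, 107.6]
tcp_rot: [-3.141, -0.003, -0.162]
contact_force: [-6.3, -1.5, 28.4]
opening: 0.455
grasp_force: 72.6
```

Request:
carry_out(targets=[{"dp":[0,0,1],"yaw":0},{"dp":[0,0,2],"yaw":0},{"dp":[0,0,2],"yaw":0}])

```text
clock: 21.55
eef_pos: [588.6, 62.4, 107.4]
tcp_rot: [-3.141, -0.005, -0.162]
contact_force: [-9.0, -3.6, 44.0]
opening: 0.456
grasp_force: 74.7
```

Request:
carry_out(targets=[{"dp":[0,0,-1],"yaw":0},{"dp":[0,0,-1],"yaw":0},{"dp":[6,0,-1],"yaw":0},{"dp":[13,0,0],"yaw":0},{"dp":[19,0,1],"yaw":0},{"dp":[28,0,3],"yaw":0},{"dp":[38,0,6],"yaw":0},{"dp":[38,0,6],"yaw":0}], fingers=-0.3, grip_force=20)

```text
clock: 22.55
eef_pos: [628.3, 56.2, 101.3]
tcp_rot: [-3.14, -0.009, -0.162]
contact_force: [0.4, -2.7, 32.3]
opening: 0.458
grasp_force: 85.0
```

```bash
cat >> h.py <<'E'
def redmask(cam,box,name=None):
    im=np.array(r.grab_frame(cam)).astype(int); x0,y0,x1,y1=box; s=im[y0:y1,x0:x1]
    m=(s[...,0]>80)&(s[...,1]<0.35*s[...,0])&(s[...,2]<0.35*s[...,0])
    ys,xs=np.nonzero(m)
    if name: cv2.imwrite('pics/'+name,cv2.resize(s[:,:,::-1].astype(np.uint8),None,fx=5,fy=5,interpolation=cv2.INTER_CUBIC))
    return xs+x0,ys+y0
E
python3 - <<'E'
from h import *
x,y=redmask('side',(265,160,345,250),'s5.png')
for v in range(y.min(),y.max()+1,2):
    q=x[y==v]
    if len(q): print(v,q.min(),q.max(),len(q))
print(proj('side',[[585,62.5,8],[585,62.5,128],[621,57,108],[700,45,20]]))
E
```

```text
164 289 289 1
166 289 293 5
168 289 292 4
170 289 292 4
172 289 290 2
186 314 314 1
188 310 311 2
190 307 314 3
192 310 315 6
194 308 315 8
196 305 315 11
198 305 316 12
200 303 316 14
202 304 317 14
204 304 317 14
206 305 317 13
208 305 318 14
210 306 318 13
212 306 318 13
214 307 319 13
216 307 319 13
218 308 318 11
220 308 315 8
222 309 312 4
[[318.00635744 223.21263469]
 [317.75182597 193.27185437]
 [309.38558427 192.09242289]
 [293.21709734 200.35252966]]
```

View pics/s5.png

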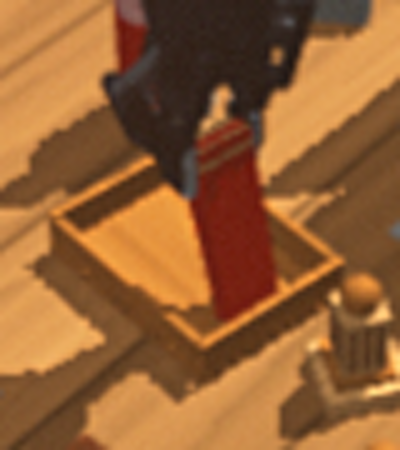

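The view shows the wedge in the tray, tilted about 20° with its toe at the near wall ((245,310) in the crop). I'll continue the arc.

Request:
carry_out(targets=[{"dp":[9,0,3],"yaw":0},{"dp":[18,0,7],"yaw":0},{"dp":[26,0,13],"yaw":0},{"dp":[34,0,19],"yaw":0},{"dp":[34,0,19],"yaw":0}])

```text
clock: 23.22
eef_pos: [664.9, 50.4, 82.7]
tcp_rot: [-3.139, -0.015, -0.162]
contact_force: [10.4, -4.5, 23.1]
opening: 0.453
grasp_force: 95.6
```

Request:
carry_out(targets=[{"dp":[7,0,7],"yaw":0},{"dp":[14,0,14],"yaw":0},{"dp":[20,0,22],"yaw":0},{"dp":[25,0,30],"yaw":0},{"dp":[25,0,30],"yaw":0}])

```text
clock: 23.85
eef_pos: [686.6, 46.8, 50.2]
tcp_rot: [-3.14, -0.009, -0.163]
contact_force: [8.4, -1.1, 10.7]
opening: 0.457
grasp_force: 102.7
```

Run:
```python
from h import *
x,y=redmask('side',(265,185,345,250))
for v in range(y.min(),y.max()+1,3):
    q=x[y==v]
    if len(q): print(v,q.min(),q.max(),len(q))
print(r.sense()['contact_force'],r.sense()['opening'])
```

```text
185 297 298 2
188 293 301 4
191 294 304 11
194 293 306 14
197 293 308 16
200 293 310 18
203 296 312 17
206 297 313 17
209 300 315 16
212 302 317 16
215 304 318 15
218 306 318 13
221 308 313 6
[ 7.21419943 -0.75128778 10.85497917] 0.4541036072557374
```

Request:
carry_out(targets=[{"dp":[4,0,9],"yaw":0},{"dp":[7,0,18],"yaw":0},{"dp":[8,0,24],"yaw":0},{"dp":[8,0,24],"yaw":0}])

```text
clock: 24.4
eef_pos: [692.5, 45.6, 24.9]
tcp_rot: [-3.141, -0.005, -0.163]
contact_force: [4.5, -0.4, 6.0]
opening: 0.457
grasp_force: 103.6
```

Request:
carry_out(targets=[{"dp":[0,0,0],"yaw":0},{"dp":[0,0,0],"yaw":0},{"dp":[0,0,0],"yaw":0},{"dp":[0,0,-20],"yaw":0},{"dp":[0,0,-80],"yaw":0},{"dp":[0,0,-140],"yaw":0},{"dp":[0,0,-200],"yaw":0},{"dp":[0,0,-200],"yaw":0}], fingers=0.08)

```text
clock: 25.4
eef_pos: [693.2, 45.8, 231.1]
tcp_rot: [-3.139, -0.011, -0.163]
contact_force: [0.1, -0.5, 0.8]
opening: 0.54
grasp_force: 0.0
```

Run:
```python
from h import *
x,y=redmask('side',(265,185,345,250))
for v in range(y.min(),y.max()+1,3):
    q=x[y==v]
    if len(q): print(v,q.min(),q.max(),len(q))
R=Ro.from_euler('z',-9,degrees=True).as_matrix()
pts=[np.array([645,54,0])+R@np.array([a,b,24]) for a,b in((-60,-20),(-60,20),(60,-20),(60,20))]
print(proj('side',pts).round(1).tolist())
to(541,259,240,177)
```

```text
193 295 296 2
196 290 299 5
199 286 302 13
202 288 305 18
205 289 308 20
208 292 312 21
211 295 315 21
214 299 318 20
217 302 319 18
220 305 315 11
223 309 310 2
[[322.7, 216.3], [312.4, 222.7], [297.2, 195.9], [287.1, 201.7]]
t 25.45 pos [691.5  45.6 227.6] yaw -9.32 F [-0.1  0.4 -0.9] open 0.541 gf 0.0
-> dp [-183.0, -186.2, -13.2] yaw 173.7
```

Run:
```python
from h import *
to(543,259.5,200,87)
```

```text
t 25.45 pos [691.5  45.6 227.6] yaw -9.32 F [-0.1  0.4 -0.9] open 0.541 gf 0.0
-> dp [-181.4, -187.0, 26.8] yaw -96.3
```

Request:
carry_out(targets=[{"dp":[-44,-44,0],"yaw":-10},{"dp":[-88,-88,0],"yaw":-20},{"dp":[-132,-132,0],"yaw":-30},{"dp":[-160,-165,0],"yaw":-40},{"dp":[-181,-187,0],"yaw":-50},{"dp":[-181,-187,0],"yaw":-60},{"dp":[-181,-187,10],"yaw":-70},{"dp":[-181,-187,20],"yaw":-80},{"dp":[-181,-187,27],"yaw":-90},{"dp":[-181,-187,27],"yaw":-96},{"dp":[-181,-187,27],"yaw":-96},{"dp":[-181,-187,27],"yaw":-96}], fingers=0.5)

```text
clock: 26.95
eef_pos: [541.4, 259.2, 195.9]
tcp_rot: [-3.141, 0.0, 1.511]
contact_force: [0.4, -0.4, 1.0]
opening: 0.756
grasp_force: 0.0
```

Run:
```python
from h import *
to(543,259.5,54,87)
c=r.get_calibration('wrist')
im=np.array(r.grab_frame('wrist'))
print(proj('wrist',[[543,259.5,92],[543,259.5,77]],c), c['tvec'])
cv2.imwrite('pics/w2.png',im[:,:,::-1])
# natural-finial ball detection in top view: report colour at known ball
t=np.array(r.grab_frame('top')); print(t[220,309],t[221,310],t[247,282],t[246,282])
```

```text
t 26.95 pos [541.4 259.2 195.9] yaw 86.55 F [ 0.4 -0.4  1. ] open 0.756 gf 0.0
-> dp [0.4, 1.7, 141.9] yaw -0.5
[[322.77621906 198.48663952]
 [322.60170294 194.17577596]] [-523.11587333  259.77587474  413.90330234]
[171 125  86] [158 115  80] [188 127  76] [188 126  77]
```

View pics/w2.png

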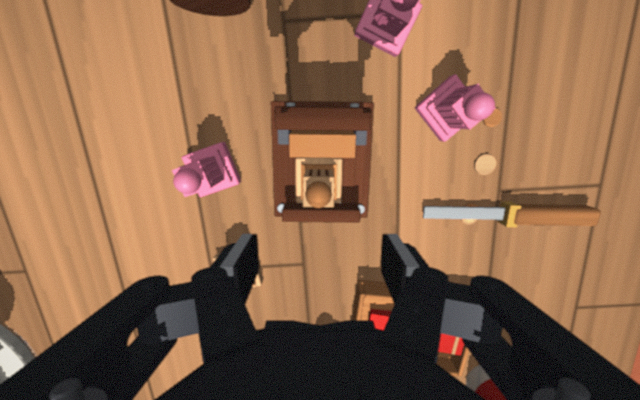

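Wrist view: the clamped finial's ball is at (318,193), the jaw is drawn back, and the red wedge lies in the tray at (420,330). I'll grasp the finial.

Request:
carry_out(targets=[{"dp":[2,0,60],"yaw":0},{"dp":[2,0,110],"yaw":0},{"dp":[2,0,138],"yaw":0},{"dp":[2,0,138],"yaw":0},{"dp":[2,0,138],"yaw":0}])

```text
clock: 27.68
eef_pos: [542.7, 261.8, 59.5]
tcp_rot: [3.14, -0.001, 1.512]
contact_force: [-0.5, -0.5, 0.3]
opening: 0.752
grasp_force: 0.0
```

Request:
carry_out(targets=[{"dp":[0,0,0],"yaw":0},{"dp":[0,0,0],"yaw":0},{"dp":[0,0,0],"yaw":0},{"dp":[0,0,0],"yaw":0},{"dp":[0,0,0],"yaw":0},{"dp":[0,0,0],"yaw":0}], fingers=-0.6, grip_force=40)

```text
clock: 28.42
eef_pos: [542.6, 261.8, 59.6]
tcp_rot: [3.14, -0.001, 1.513]
contact_force: [-0.6, -1.7, 6.6]
opening: 0.317
grasp_force: 40.6
```

Request:
carry_out(targets=[{"dp":[0,0,-5],"yaw":0},{"dp":[0,0,-15],"yaw":0},{"dp":[0,0,-25],"yaw":0},{"dp":[0,0,-25],"yaw":0}])

```text
clock: 28.92
eef_pos: [542.6, 261.7, 84.5]
tcp_rot: [3.14, -0.001, 1.513]
contact_force: [-0.2, 0.2, -1.2]
opening: 0.324
grasp_force: 39.6
```

Request:
carry_out(targets=[{"dp":[0,0,-60],"yaw":0},{"dp":[0,0,-120],"yaw":0},{"dp":[0,0,-155],"yaw":0},{"dp":[0,0,-155],"yaw":0}])

```text
clock: 29.42
eef_pos: [543.4, 262.1, 241.5]
tcp_rot: [3.137, -0.003, 1.513]
contact_force: [0.2, 0.6, -2.2]
opening: 0.324
grasp_force: 39.9
```

Run:
```python
from h import *
to(571,-276,240,-2)
```

```text
t 29.43 pos [543.4 262.1 241.5] yaw 86.68 F [ 0.2  0.6 -2.2] open 0.324 gf 39.9
-> dp [-535.6, 58.8, 0.3] yaw 88.7
```

Request:
carry_out(targets=[{"dp":[-55,6,0],"yaw":9},{"dp":[-110,12,0],"yaw":18},{"dp":[-165,18,0],"yaw":27},{"dp":[-220,24,0],"yaw":36},{"dp":[-275,30,0],"yaw":45},{"dp":[-330,36,0],"yaw":54},{"dp":[-385,42,0],"yaw":63},{"dp":[-440,48,0],"yaw":72},{"dp":[-490,54,0],"yaw":81},{"dp":[-530,58,0],"yaw":88.5},{"dp":[-535,59,0],"yaw":88.5},{"dp":[-535,59,0],"yaw":88.5}])

```text
clock: 30.92
eef_pos: [569.1, -275.7, 236.8]
tcp_rot: [-3.14, 0.002, -0.031]
contact_force: [-0.4, -0.2, -0.5]
opening: 0.315
grasp_force: 39.9
```

Run:
```python
from h import *
to(571,-276,52,-2)
c=r.get_calibration('wrist'); save('wrist','w3.png')
R=Ro.from_euler('z',-2,degrees=True).as_matrix()
P=[np.array([539.5,-230,0])+R@np.array(q) for q in ((77,97,101),(77,-97,101),(-77,97,101),(-77,-97,101))]
print(proj('wrist',P,c).round().tolist())
```

```text
t 30.93 pos [ 569.1 -275.7  236.8] yaw -1.77 F [-0.4 -0.2 -0.5] open 0.315 gf 39.9
-> dp [2.3, 0.5, 184.8] yaw 0.2
[[170.0, 139.0], [377.0, 140.0], [189.0, 284.0], [369.0, 285.0]]
```

View pics/w3.png

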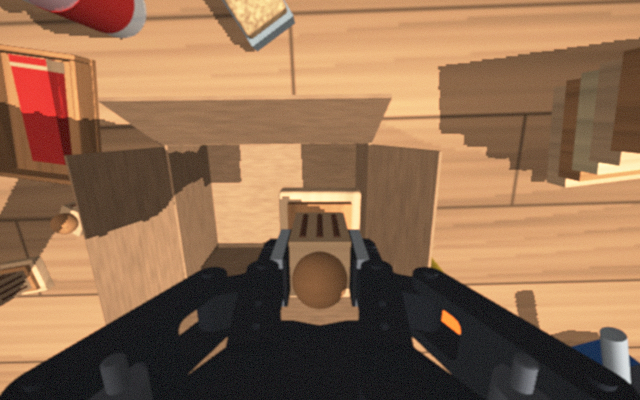

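Wrist view: the finial is held over the carton. The rim's far hinge line runs (168,144)–(370,146), the wedge lies flat in the tray at (40,105), and all flaps are open. That is the 14th and last picture; the rest goes by numbers.

Request:
carry_out(targets=[{"dp":[0,0,60],"yaw":0},{"dp":[0,0,120],"yaw":0},{"dp":[0,0,165],"yaw":0},{"dp":[0,0,182],"yaw":0},{"dp":[0,0,182],"yaw":0}])

```text
clock: 31.6
eef_pos: [569.5, -274.5, 55.6]
tcp_rot: [-3.14, 0.002, -0.03]
contact_force: [-0.4, 2.1, -0.9]
opening: 0.317
grasp_force: 47.5
```

Request:
carry_out(targets=[{"dp":[0,0,2],"yaw":0},{"dp":[0,0,4],"yaw":0},{"dp":[0,0,5],"yaw":0}])

```text
clock: 31.98
eef_pos: [571.6, -274.4, 54.2]
tcp_rot: [-3.14, -0.003, -0.031]
contact_force: [0.7, 17.5, 9.9]
opening: 0.315
grasp_force: 47.8
```

Run:
```python
from h import *
s=r.sense(); print(s['contact_force'],s['wrist_torque'],s['eef_pos'],s['joint_efforts'])
to(571,-270,60,-2)
```

```text
[ 0.73377321 17.48087675  9.86726054] [ 1.44353303 -0.01546781 -0.06745873] [ 571.55759824 -274.37226066   54.15224076] [ -8.89812738 -59.38636422 -26.1458534   -2.629686    -2.01822817
  -0.12990085]
t 31.98 pos [ 571.6 -274.4   54.2] yaw -1.79 F [ 0.7 17.5  9.9] open 0.315 gf 47.8
-> dp [-0.7, -4.4, -5.8] yaw 0.2
```

Request:
carry_out(targets=[{"dp":[0,0,-8],"yaw":0},{"dp":[0,0,-12],"yaw":0},{"dp":[-1,-7,-12],"yaw":0},{"dp":[-2,-14,-10],"yaw":0},{"dp":[-2,-14,-5],"yaw":0},{"dp":[-2,-14,-1],"yaw":0},{"dp":[-2,-14,-1],"yaw":0}])

```text
clock: 32.85
eef_pos: [567.9, -262.1, 51.6]
tcp_rot: [-3.141, 0.001, -0.032]
contact_force: [-0.7, -0.1, -0.2]
opening: 0.317
grasp_force: 47.2
```

Request:
carry_out(targets=[{"dp":[0,0,2],"yaw":0},{"dp":[0,0,4],"yaw":0},{"dp":[0,0,4],"yaw":0}])

```text
clock: 33.22
eef_pos: [568.3, -262.2, 48.7]
tcp_rot: [3.141, -0.0, -0.032]
contact_force: [-2.3, 0.9, 3.0]
opening: 0.313
grasp_force: 47.9
```

Request:
carry_out(targets=[{"dp":[0,0,0],"yaw":0},{"dp":[0,0,0],"yaw":0},{"dp":[0,0,0],"yaw":0},{"dp":[0,0,-40],"yaw":0},{"dp":[0,0,-100],"yaw":0},{"dp":[0,0,-160],"yaw":0},{"dp":[0,0,-190],"yaw":0},{"dp":[0,0,-190],"yaw":0}], fingers=-0.06)

```text
clock: 34.22
eef_pos: [569.6, -262.7, 241.3]
tcp_rot: [3.139, -0.005, -0.032]
contact_force: [-1.2, 0.4, -0.5]
opening: 0.469
grasp_force: 0.0
```

```bash
cat >> h.py <<'E'
def light(cam,box,show=True):
    "plinth-coloured / bright blobs: ascii map of a region"
    im=np.array(r.grab_frame(cam)); x0,y0,x1,y1=box
    for v in range(y0,y1):
        print(v,' '.join('%3d'%k for k in im[v,x0:x1].astype(int).sum(1)//3))
E
python3 - <<'E'
from h import *
a=cv2.imread('pics/t3.png')  # earlier frame, both finials as first measured
b=np.array(r.grab_frame('top'))[:,:,::-1]
for n,(x,y) in dict(A=(309,221),B=(283,247)).items():
    T=a[y-9:y+10,x-9:x+10]; S=b[y-22:y+23,x-22:x+23]
    m=cv2.matchTemplate(np.ascontiguousarray(S),T,cv2.TM_CCOEFF_NORMED); _,v,_,l=cv2.minMaxLoc(m); print(n,round(v,3),l[0]-13,l[1]-13)
c=b[195:235,385:425]; print(np.abs(a[150:270,190:350].astype(int)-b[150:270,190:350]).sum(2).mean())
to(515.5,58,240,52)
E
```

```text
A 0.395 13 -5
B 0.718 0 0
97.8815625
t 34.27 pos [ 568.6 -262.2  239.1] yaw -1.82 F [ 0.1  0.2 -0.3] open 0.467 gf 0.0
-> dp [-63.2, -318.4, -1.3] yaw -53.8
```

Run:
```python
from h import *
for cam,ref,pts in(('top','pics/top0.png',dict(A=(309,221),B=(283,247))),('side','pics/side0.png',dict(A=(338,229),B=(342,264)))):
    a=cv2.imread(ref); b=np.ascontiguousarray(np.array(r.grab_frame(cam))[:,:,::-1])
    if cam=='side': print('pred',proj(cam,[[515.5,58,40],[432,146,40]]))
    for n,(x,y) in pts.items():
        h=9 if cam=='top' else 13
        T=a[y-h:y+h+1,x-h:x+h+1]; w=35; S=b[y-w:y+w+1,x-w:x+w+1]
        m=cv2.matchTemplate(S,T,cv2.TM_CCOEFF_NORMED)
        for k in range(3):
            _,v,_,l=cv2.minMaxLoc(m); print(cam,n,round(v,3),l[0]-w+h,l[1]-w+h); cv2.circle(m,l,4,-1,-1)
    if cam=='top': print(b[212:231:2,300:320:2].sum(2)//3)
```

```text
top A 0.489 14 -5
top A 0.45 -21 22
top A 0.39 -22 16
top B 0.706 0 0
top B 0.403 10 -14
top B 0.384 4 -1
[[ 65  66  66  64  65  65  64  65  65 105]
 [ 66  67  67  67  67  67  69  68  74  89]
 [ 66  67  64  66  66  66  66  65 110  80]
 [ 66  64 127 126  61  63  66  91  77  68]
 [ 63 129 129 127 130  60  66  78 109  66]
 [ 93  92  90  90  86  87  82  81  39 155]
 [121 122 119 119 119 118 118 117 117 117]
 [128 124 125 124 124 126 124 125 124 126]
 [126 126 128 128 128 127 128 128 128 129]
 [131 131 131 129 131 128 129 129 128 128]]
pred [[337.64018168 225.76913487]
 [342.05110312 259.07315364]]
side A 0.468 6 -12
side A 0.443 -14 4
side A 0.415 -13 8
side B 0.793 0 0
side B 0.625 3 -4
side B 0.541 4 -8
```

Run:
```python
from h import *
# w3 camera: current wrist calib shifted by the tcp change is close (same yaw); now vs then
c=r.get_calibration('wrist'); s=r.sense()
off=np.array(s['eef_pos'])-np.array([569.1,-275.7,236.8])
for n,p in dict(A=(515.5,58),B=(432,146),A2=(530,15)).items():
    P=[[p[0]+off[0],p[1]+off[1],z+off[2]] for z in (0,14,72)]
    print(n,proj('wrist',P,c).round().tolist())
def inv(u,v,z):
    return ray('wrist',u,v,z+off[2],c)-off
print('ball67,222',inv(67,222,72).round(), 'obj 20,285', inv(20,285,40).round())
b=np.array(r.grab_frame('top')).astype(int)
print('top region rgb mean'); 
for v in range(200,232): print(v,' '.join('%3d'%k for k in b[v,300:345].sum(1)//3))
```

```text
A [[81.0, 216.0], [72.0, 219.0], [30.0, 236.0]]
B [[36.0, 272.0], [26.0, 277.0], [-21.0, 302.0]]
A2 [[109.0, 205.0], [102.0, 208.0], [64.0, 223.0]]
ball67,222 [531.  11.  72.] obj 20,285 [435. 127.  40.]
top region rgb mean
200  72  67  69  73  72  72  68  71  73  71  73  74  73  73  72  72  71  69  68  73  81  72  64  75  62  71  70  70  68  70  70  71  68  70  70  68  69  71  70  68  70  68  70  69  69
201  53  68  71  73  74  69  68  72  73  72  73  74  73  74  72  70  70  68  68  78  79  72  67  70  60  71  71  71  70  69  70  69  70  69  69  69  70  70  70  70  70  70  70  72  69
202  74  74  77  69  66  60  63  51  73  71  74  73  73  73  71  71  67  70  68  80  78  73  69  69  57  73  73  74  73  71  73  72  73  72  73  72  74  73  73  73  73  74  72  73  74
203  50  55  63  76  74  73  77  74  74  78  69  68  62  69  53  72  65  70  68  79  77  73  72  67  71  73  73  72  70  72  72  71  70  71  71  72  71  72  70  72  72  69  71  71  71
204  44  46  40  52  35  40  47  50  57  63  75  74  74  77  73  74  84  68  68  68  73  68  70  67  72  71  71  72  70  70  71  71  71  70 
[... 4311 characters left out ...]
 127 127 128 128 128 129 128 128 128 127 127 130 134  63  65  67  66  68  65  68  68  66  67  69  68  67  68  66  68  69  66  67  66 102 100 100 100
229 128 131 129 130 130 129 129 130 129 129 129 130 131 130 131 132 131 130 130 131 134  62  66  68  69  68  69  68  68  68  67  67  67  68  68  68  67  68  66  66  64 103 100 100  98
230 130 130 131 131 132 129 130 129 130 129 128 129 129 128 128 128 127 128 129 129 133  61  65  67  66  64  66  67  66  65  66  65  65  65  68  66  65  67  66  65  64  92  99  98 100
231 123 122 123 122 123 122 124 131 133 132 132 132 132 133 132 132 133 134 133 132 136  59  64  64  63  63  65  63  64  64  64  62  64  66  68  69  68  71  71  68  67  92 100  98  99
```

Run:
```python
from h import *
p=np.array([ray('top',*q,14) for q in((320.7,207.3),(332.7,214),(325.8,226.3),(313.7,219.3))])
print(p.mean(0),[ (round(float(np.hypot(*(p[(i+1)%4]-p[i])[:2])),1),round(float(np.degrees(np.arctan2(*(p[(i+1)%4]-p[i])[:2][::-1]))),1)) for i in range(4)], ray('top',325,215,72))
to(530,11,240,-32)
```

```text
[531.04298024  10.82409393  14.        ] [(46.4, -120.6), (47.7, 149.3), (47.0, 58.7), (47.1, -31.4)] [530.63067322   6.73178828  72.        ]
t 34.42 pos [ 567.4 -261.7  236.5] yaw -1.82 F [ 1.   0.7 -0.8] open 0.472 gf 0.0
-> dp [-46.0, -271.4, -3.1] yaw 30.2
```

Request:
carry_out(targets=[{"dp":[-10,-60,0],"yaw":5},{"dp":[-20,-120,0],"yaw":11},{"dp":[-30,-180,0],"yaw":18},{"dp":[-40,-240,0],"yaw":25},{"dp":[-46,-271,0],"yaw":29},{"dp":[-46,-271,40],"yaw":29},{"dp":[-46,-271,80],"yaw":29},{"dp":[-46,-271,80],"yaw":29},{"dp":[-46,-271,80],"yaw":29}], fingers=0.6)

```text
clock: 35.55
eef_pos: [531.2, 10.2, 158.7]
tcp_rot: [3.141, 0.0, -0.538]
contact_force: [-0.6, 0.0, 0.7]
opening: 0.802
grasp_force: 0.0
```

Run:
```python
from h import *
to(531,10,45,-31)
```

```text
t 35.55 pos [531.2  10.2 158.7] yaw -30.82 F [-0.6  0.   0.7] open 0.802 gf 0.0
-> dp [-0.0, 0.2, 113.7] yaw 0.2
```

Request:
carry_out(targets=[{"dp":[0,0,50],"yaw":0},{"dp":[0,0,95],"yaw":0},{"dp":[0,0,113],"yaw":0},{"dp":[0,0,113],"yaw":0},{"dp":[0,0,113],"yaw":0}])

```text
clock: 36.17
eef_pos: [532.3, 10.2, 47.0]
tcp_rot: [-3.14, -0.002, -0.538]
contact_force: [0.5, 0.1, 0.6]
opening: 0.801
grasp_force: 0.0
```

Request:
carry_out(targets=[{"dp":[0,0,0],"yaw":0},{"dp":[0,0,0],"yaw":0},{"dp":[0,0,0],"yaw":0},{"dp":[0,0,0],"yaw":0},{"dp":[0,0,0],"yaw":0},{"dp":[0,0,0],"yaw":0}], fingers=-0.6, grip_force=40)

```text
clock: 36.92
eef_pos: [531.5, 10.3, 46.2]
tcp_rot: [-3.141, -0.001, -0.538]
contact_force: [-0.8, 0.6, 8.0]
opening: 0.317
grasp_force: 39.6
```

Request:
carry_out(targets=[{"dp":[0,0,-30],"yaw":0},{"dp":[0,0,-90],"yaw":0},{"dp":[0,0,-150],"yaw":0},{"dp":[0,0,-195],"yaw":0},{"dp":[0,0,-195],"yaw":0},{"dp":[0,0,-195],"yaw":0}])

```text
clock: 37.67
eef_pos: [530.2, 10.2, 239.6]
tcp_rot: [3.141, 0.001, -0.538]
contact_force: [1.0, 0.4, -0.1]
opening: 0.314
grasp_force: 40.3
```

Run:
```python
from h import *
to(571,-197,240,-2)
```

```text
t 37.67 pos [530.2  10.2 239.6] yaw -30.82 F [ 1.   0.4 -0.1] open 0.314 gf 40.3
-> dp [141.2, 157.1, -0.5] yaw -28.8
```

Request:
carry_out(targets=[{"dp":[35,40,0],"yaw":-7},{"dp":[70,80,0],"yaw":-14},{"dp":[105,118,0],"yaw":-21},{"dp":[141,157,0],"yaw":-28.8},{"dp":[141,157,0],"yaw":-28.8},{"dp":[141,157,0],"yaw":-28.8},{"dp":[141,157,60],"yaw":-28.8},{"dp":[141,157,120],"yaw":-28.8},{"dp":[141,157,165],"yaw":-28.8},{"dp":[141,157,184],"yaw":-28.8},{"dp":[141,157,184],"yaw":-28.8},{"dp":[141,157,184],"yaw":-28.8}])

```text
clock: 39.17
eef_pos: [572.8, -196.9, 58.1]
tcp_rot: [3.141, -0.002, -0.035]
contact_force: [-0.2, -0.2, -0.7]
opening: 0.32
grasp_force: 40.3
```

Request:
carry_out(targets=[{"dp":[0,0,2],"yaw":0},{"dp":[0,0,4],"yaw":0},{"dp":[0,0,5],"yaw":0}])

```text
clock: 39.55
eef_pos: [571.6, -196.9, 51.6]
tcp_rot: [3.141, -0.001, -0.035]
contact_force: [-0.0, 0.4, -1.2]
opening: 0.316
grasp_force: 40.3
```

Request:
carry_out(targets=[{"dp":[0,0,1],"yaw":0},{"dp":[0,0,2],"yaw":0},{"dp":[0,0,2],"yaw":0}])

```text
clock: 39.92
eef_pos: [571.5, -196.9, 50.3]
tcp_rot: [3.142, -0.0, -0.035]
contact_force: [-3.0, 1.2, 10.7]
opening: 0.323
grasp_force: 41.7
```

Request:
carry_out(targets=[{"dp":[0,0,0],"yaw":0},{"dp":[0,0,0],"yaw":0},{"dp":[0,0,0],"yaw":0},{"dp":[0,0,-40],"yaw":0},{"dp":[0,0,-100],"yaw":0},{"dp":[0,0,-160],"yaw":0},{"dp":[0,0,-190],"yaw":0},{"dp":[0,0,-190],"yaw":0},{"dp":[0,0,-190],"yaw":0}], fingers=-0.06)

```text
clock: 41.05
eef_pos: [570.9, -196.6, 238.2]
tcp_rot: [-3.141, 0.001, -0.035]
contact_force: [-0.4, 0.7, -0.5]
opening: 0.469
grasp_force: 0.0
```

Run:
```python
from h import *
a=cv2.imread('pics/top0.png'); b=np.ascontiguousarray(np.array(r.grab_frame('top'))[:,:,::-1])
x,y=283,247;T=a[y-9:y+10,x-9:x+10]; S=b[y-30:y+31,x-30:x+31]
m=cv2.matchTemplate(S,T,cv2.TM_CCOEFF_NORMED); _,v,_,l=cv2.minMaxLoc(m); print(v,l[0]-21,l[1]-21)
to(432,146,240,7)
```

```text
0.9927606582641602 0 0
t 41.10 pos [ 570.6 -196.5  237.6] yaw -2.02 F [-0.5 -0.5  0.2] open 0.474 gf 0.0
-> dp [-150.6, -337.4, -1.7] yaw -9.0
```

Request:
carry_out(targets=[{"dp":[-25,-56,0],"yaw":-2},{"dp":[-50,-112,0],"yaw":-4},{"dp":[-75,-168,0],"yaw":-6},{"dp":[-100,-224,0],"yaw":-8},{"dp":[-125,-280,0],"yaw":-8.5},{"dp":[-150,-337,0],"yaw":-8.5},{"dp":[-150,-337,40],"yaw":-8.5},{"dp":[-150,-337,80],"yaw":-8.5},{"dp":[-150,-337,80],"yaw":-8.5},{"dp":[-150,-337,80],"yaw":-8.5}], fingers=0.6)

```text
clock: 42.35
eef_pos: [433.7, 145.1, 159.6]
tcp_rot: [3.141, 0.001, 0.113]
contact_force: [-0.2, -0.3, -0.4]
opening: 0.803
grasp_force: 0.0
```

Run:
```python
from h import *
to(432,146.5,45,6.5)
```

```text
t 42.35 pos [433.7 145.1 159.6] yaw 6.46 F [-0.2 -0.3 -0.4] open 0.803 gf 0.0
-> dp [-1.5, -1.6, 114.7] yaw -0.0
```

Request:
carry_out(targets=[{"dp":[-1,-1,50],"yaw":0},{"dp":[-1,-1,95],"yaw":0},{"dp":[-1,-1,113],"yaw":0},{"dp":[-1,-1,113],"yaw":0},{"dp":[-1,-1,113],"yaw":0}])

```text
clock: 42.98
eef_pos: [433.7, 146.4, 47.7]
tcp_rot: [-3.141, -0.002, 0.113]
contact_force: [-1.8, 0.1, -0.3]
opening: 0.799
grasp_force: 0.0
```

Request:
carry_out(targets=[{"dp":[0,0,0],"yaw":0},{"dp":[0,0,0],"yaw":0},{"dp":[0,0,0],"yaw":0},{"dp":[0,0,0],"yaw":0},{"dp":[0,0,0],"yaw":0},{"dp":[0,0,0],"yaw":0}], fingers=-0.6, grip_force=40)

```text
clock: 43.72
eef_pos: [432.9, 146.3, 47.2]
tcp_rot: [-3.141, -0.001, 0.113]
contact_force: [-2.6, -0.5, 9.4]
opening: 0.321
grasp_force: 39.7
```

Request:
carry_out(targets=[{"dp":[0,0,-30],"yaw":0},{"dp":[0,0,-90],"yaw":0},{"dp":[0,0,-150],"yaw":0},{"dp":[0,0,-195],"yaw":0},{"dp":[0,0,-195],"yaw":0},{"dp":[0,0,-195],"yaw":0}])

```text
clock: 44.48
eef_pos: [431.7, 145.9, 240.6]
tcp_rot: [3.141, 0.001, 0.113]
contact_force: [-0.2, -0.3, -2.2]
opening: 0.321
grasp_force: 40.5
```

Run:
```python
from h import *
to(506,-196,240,-2)
```

```text
t 44.48 pos [431.7 145.9 240.6] yaw 6.48 F [-0.2 -0.3 -2.2] open 0.321 gf 40.5
-> dp [35.2, 348.1, 0.6] yaw 8.5
```

Request:
carry_out(targets=[{"dp":[6,58,0],"yaw":2},{"dp":[12,116,0],"yaw":4},{"dp":[18,174,0],"yaw":6},{"dp":[24,232,0],"yaw":8},{"dp":[30,290,0],"yaw":8.5},{"dp":[35,348,0],"yaw":8.5},{"dp":[35,348,0],"yaw":8.5},{"dp":[35,348,60],"yaw":8.5},{"dp":[35,348,120],"yaw":8.5},{"dp":[35,348,165],"yaw":8.5},{"dp":[35,348,185],"yaw":8.5},{"dp":[35,348,185],"yaw":8.5}])

```text
clock: 45.98
eef_pos: [504.0, -194.0, 53.3]
tcp_rot: [-3.139, 0.006, -0.035]
contact_force: [-0.2, -0.2, -2.0]
opening: 0.317
grasp_force: 41.5
```

Request:
carry_out(targets=[{"dp":[0,0,2],"yaw":0},{"dp":[0,0,4],"yaw":0},{"dp":[0,0,5],"yaw":0},{"dp":[0,0,5],"yaw":0}])

```text
clock: 46.48
eef_pos: [506.5, -195.7, 51.5]
tcp_rot: [3.141, -0.0, -0.035]
contact_force: [0.5, -0.1, -1.6]
opening: 0.318
grasp_force: 41.5
```

Request:
carry_out(targets=[{"dp":[0,0,1],"yaw":0},{"dp":[0,0,2],"yaw":0},{"dp":[0,0,2],"yaw":0}])

```text
clock: 46.85
eef_pos: [506.9, -195.9, 50.6]
tcp_rot: [3.141, -0.001, -0.035]
contact_force: [-2.9, 1.6, 15.1]
opening: 0.319
grasp_force: 43.5
```

Request:
carry_out(targets=[{"dp":[0,0,0],"yaw":0},{"dp":[0,0,0],"yaw":0},{"dp":[0,0,0],"yaw":0},{"dp":[0,0,-40],"yaw":0},{"dp":[0,0,-100],"yaw":0},{"dp":[0,0,-160],"yaw":0},{"dp":[0,0,-200],"yaw":0},{"dp":[0,0,-200],"yaw":0},{"dp":[0,0,-200],"yaw":0}], fingers=-0.06)

```text
clock: 47.98
eef_pos: [505.9, -195.5, 248.4]
tcp_rot: [-3.141, 0.001, -0.035]
contact_force: [-1.4, -0.2, -1.0]
opening: 0.47
grasp_force: 0.0
```

Run:
```python
from h import *
to(540,-60,250,-2)
b=np.array(r.grab_frame('side')).astype(int); print(b.shape)
R=Ro.from_euler('z',-2,degrees=True).as_matrix(); C=np.array([537,-229,0])
for n,hp,d in(('left',(0,97,101),(0,1)),('right',(0,-97,101),(0,-1)),('far',(77,0,105),(1,0)),('near',(-77,0,105),(-1,0))):
    for an in (0.4,0.6):
        L=75.5; e=np.array([hp[0]+d[0]*L*np.sin(an),hp[1]+d[1]*L*np.sin(an),hp[2]+L*np.cos(an)])
        w=97 if d[0] else 74
        ends=[C+R@(e+np.array([d[1]*s*w,d[0]*s*w,0])) for s in(-1,1)]
        print(n,an,'tip z %.0f'%e[2],'world',np.round(ends,0)[:,:2].tolist(),'top px',proj('top',ends).round(1).tolist())
```

```text
t 47.98 pos [ 505.9 -195.5  248.4] yaw -2.02 F [-1.4 -0.2 -1. ] open 0.470 gf 0.0
-> dp [29.3, -136.6, -1.6] yaw -0.0
(400, 640, 3)
left 0.4 tip z 171 world [[467.0, -100.0], [615.0, -105.0]] top px [[362.2, 231.8], [362.0, 183.2]]
left 0.6 tip z 163 world [[468.0, -87.0], [616.0, -92.0]] top px [[357.5, 231.9], [357.4, 183.5]]
right 0.4 tip z 171 world [[607.0, -358.0], [459.0, -353.0]] top px [[444.8, 184.3], [446.4, 232.9]]
right 0.6 tip z 163 world [[606.0, -371.0], [458.0, -366.0]] top px [[448.4, 184.8], [450.0, 233.1]]
far 0.4 tip z 175 world [[640.0, -330.0], [647.0, -136.0]] top px [[435.2, 173.5], [371.8, 172.6]]
far 0.6 tip z 167 world [[653.0, -330.0], [660.0, -136.0]] top px [[434.4, 169.8], [371.4, 168.9]]
near 0.4 tip z 175 world [[434.0, -128.0], [427.0, -322.0]] top px [[372.3, 242.7], [437.3, 243.6]]
near 0.6 tip z 167 world [[421.0, -128.0], [414.0, -322.0]] top px [[372.0, 247.3], [436.7, 248.1]]
```

Request:
carry_out(targets=[{"dp":[15,-60,0],"yaw":0},{"dp":[30,-110,0],"yaw":0},{"dp":[30,-136,0],"yaw":0},{"dp":[30,-136,0],"yaw":0},{"dp":[30,-136,0],"yaw":0},{"dp":[30,-136,50],"yaw":0},{"dp":[30,-136,90],"yaw":0},{"dp":[30,-136,104],"yaw":0},{"dp":[30,-136,104],"yaw":0}], fingers=-1)

```text
clock: 49.15
eef_pos: [540.9, -61.5, 144.9]
tcp_rot: [-3.142, 0.002, -0.036]
contact_force: [0.1, 0.1, 0.0]
opening: 0.002
grasp_force: 0.0
```

Request:
carry_out(targets=[{"dp":[0,15,0],"yaw":0},{"dp":[0,30,0],"yaw":0},{"dp":[0,45,0],"yaw":0},{"dp":[0,60,0],"yaw":0},{"dp":[0,75,0],"yaw":0},{"dp":[0,88,2],"yaw":0},{"dp":[0,96,6],"yaw":0},{"dp":[0,104,12],"yaw":0},{"dp":[0,110,18],"yaw":0},{"dp":[0,114,24],"yaw":0},{"dp":[0,116,29],"yaw":0},{"dp":[0,116,29],"yaw":0}])

```text
clock: 50.65
eef_pos: [536.8, -176.7, 115.8]
tcp_rot: [-3.141, 0.001, -0.035]
contact_force: [0.1, -0.5, -0.2]
opening: 0.002
grasp_force: 0.0
```

Run:
```python
from h import *
to(538,-175,110,-2)
```

```text
t 50.65 pos [ 536.8 -176.7  115.8] yaw -2.02 F [ 0.1 -0.5 -0.2] open 0.002 gf 0.0
-> dp [1.1, -1.8, 5.8] yaw -0.0
```

Request:
carry_out(targets=[{"dp":[0,0,3],"yaw":0},{"dp":[0,5,5],"yaw":0},{"dp":[0,8,6],"yaw":0},{"dp":[0,8,6],"yaw":0}])

```text
clock: 51.15
eef_pos: [537.2, -184.5, 110.9]
tcp_rot: [-3.141, -0.001, -0.036]
contact_force: [-0.9, 4.3, 6.7]
opening: 0.006
grasp_force: 3.3
```

Run:
```python
from h import *
b=np.array(r.grab_frame('top')).astype(int)
R=Ro.from_euler('z',-2,degrees=True).as_matrix(); C=np.array([537,-229,0])
print(proj('top',[C+R@np.array(q) for q in((-60,97,102),(-60,22,102),(60,22,102))]).round(1).tolist())
for v in (195,222,226): print(v,' '.join('%3d'%k for k in b[v,352:420].sum(1)//3))
```

```text
[[369.0, 228.9], [392.7, 229.2], [392.2, 191.7]]
195  76  77  75  75  75  76  76  75  75  76  75  76  57  54  55  51  92 148 145 139 137 144 145 139 136 138 141 147 123  31  36  58 116  98  87  86  85 188 199 196 197 196 197 196 206 206 208 209 212 212 213 213 214 216 217 219 221 222 223 224 226 226 228 229 229 231 230 231
222  44  48  45  50  51  50  52  51  53  55  54  55  55  55  54  54  58 102 144 141 140 142 140 142 131  84  89  91  90  89  88  86 129 210 198 197 196 197 197 199 190 121 138 141 139 140 141 139 141 148  68  70  73  74  74  71  75  73  75  73  75  73  74  73  73  71  73  72
226  62  64  63  61  62  63  62  62  62  62  62  62  64  52  54  55  78 108 148 144 140 146 146 146 112  87  89  89  88  89  85 102 227 215 214 212 212 213 212 224 182 189 187 187 189 191 187 189 185 191 180 178 181 150 146  89  68  70  70  71  73  73  73  74  75  73  76  73
```

Request:
carry_out(targets=[{"dp":[0,0,-60],"yaw":0},{"dp":[0,0,-120],"yaw":0},{"dp":[0,40,-140],"yaw":0},{"dp":[-2,100,-140],"yaw":0},{"dp":[-4,160,-140],"yaw":0},{"dp":[-5,214,-140],"yaw":0},{"dp":[-5,214,-140],"yaw":0},{"dp":[-5,214,-140],"yaw":0},{"dp":[-5,214,-90],"yaw":0},{"dp":[-5,214,-45],"yaw":0},{"dp":[-5,214,-33],"yaw":0},{"dp":[-5,214,-33],"yaw":0}])

```text
clock: 52.7
eef_pos: [524.6, -397.6, 143.5]
tcp_rot: [-3.141, 0.0, -0.034]
contact_force: [-0.0, -0.9, -0.2]
opening: 0.002
grasp_force: 0.0
```

Request:
carry_out(targets=[{"dp":[0,-15,0],"yaw":0},{"dp":[0,-30,0],"yaw":0},{"dp":[0,-45,0],"yaw":0},{"dp":[0,-60,0],"yaw":0},{"dp":[0,-75,0],"yaw":0},{"dp":[0,-88,2],"yaw":0},{"dp":[0,-96,6],"yaw":0},{"dp":[0,-104,12],"yaw":0},{"dp":[0,-110,18],"yaw":0},{"dp":[0,-116,24],"yaw":0},{"dp":[0,-122,29],"yaw":0},{"dp":[0,-122,29],"yaw":0}])

```text
clock: 54.2
eef_pos: [528.2, -275.9, 113.6]
tcp_rot: [-3.141, 0.001, -0.035]
contact_force: [0.7, 0.9, 0.9]
opening: 0.001
grasp_force: 0.0
```

Run:
```python
from h import *
to(535,-280,110,-2)
```

```text
t 54.20 pos [ 528.2 -275.9  113.6] yaw -2.00 F [0.7 0.9 0.9] open 0.001 gf 0.0
-> dp [6.9, 3.9, 3.6] yaw -0.0
```

Press it flat, then go up and over to the near flap's outer side (x≈395).

Request:
carry_out(targets=[{"dp":[3,-3,2],"yaw":0},{"dp":[3,-6,4],"yaw":0},{"dp":[3,-8,4],"yaw":0},{"dp":[3,-8,4],"yaw":0}])

```text
clock: 54.7
eef_pos: [532.6, -269.1, 111.0]
tcp_rot: [3.141, -0.002, -0.035]
contact_force: [-0.7, -2.8, 4.5]
opening: -0.007
grasp_force: 2.7
```

Request:
carry_out(targets=[{"dp":[0,0,-60],"yaw":0},{"dp":[0,0,-120],"yaw":0},{"dp":[-30,-20,-145],"yaw":0},{"dp":[-80,-40,-145],"yaw":0},{"dp":[-136,-40,-145],"yaw":0},{"dp":[-150,-40,-145],"yaw":0},{"dp":[-150,-40,-145],"yaw":0},{"dp":[-150,-40,-145],"yaw":0}])

```text
clock: 55.7
eef_pos: [384.7, -223.8, 255.4]
tcp_rot: [3.141, -0.001, -0.035]
contact_force: [-0.3, -0.4, 0.5]
opening: 0.002
grasp_force: 0.0
```

Run:
```python
from h import *
to(385,-229,146,-2)
b=np.ascontiguousarray(np.array(r.grab_frame('top')))
R=Ro.from_euler('z',-2,degrees=True).as_matrix(); C=np.array([537,-229,0])
P=lambda *q: proj('top',[C+R@np.array(x) for x in q]).round(1).tolist()
print('hinges/edges left',P((0,97,102),(0,22,102)),'right',P((0,-22,102),(0,-97,102)))
for v in (190,200,210,218): print(v,' '.join('%3d'%k for k in b[v,354:456].astype(int).sum(1)//3))
```

```text
t 55.70 pos [ 384.7 -223.8  255.4] yaw -2.02 F [-0.3 -0.4  0.5] open 0.002 gf 0.0
-> dp [0.4, 5.2, 109.4] yaw -0.0
hinges/edges left [[368.9, 210.0], [392.4, 210.4]] right [[406.2, 210.6], [429.8, 210.9]]
190  71  69  70  69  70  70  71  71  70  70  63  54  52  52  86 144 141 138 139 138 144 143 142 142 143 140 141 144 143 138 138 139 140 136 137 136 140 145  61  38  40  42  41  41  42  40  43  43  43  41  38  44 144 143 138 138 136 143 145 141 141 142 141 141 145 143 139 135 141 139 137 136 136 139 138 133 124 124 124 124 123 126 125 126 127 136 137 138 137 137 137 136 136 135 135 135 137 135  60  63  63  63
200  69  68  70  71  69  71  70  71  73  71  56  55  53  53  61 149 145 142 141 138 142 141 139 137 132 138 142 141 136 133 131 137 139 140 136 139 142 145 108  71  74  75  73 100 106  50  65  70  48  74  95  62 122 148 143 140 139 140 140 138 139 132 136 143 141 139 132 132 136 139 139 136 138 140 141 143 124 125 124 124 123 123 124 122 123 123 124 122 123 123 121 121 121 121 122 120 120 119 119 118 119 117
210  61  62  63  60  60  61  61  61  61  61  55  54  53  51 102 119 140 142 139 137 136 136 138 142 138 136 137 143 143 139 133 138 138 142 138 138 140 140 122  68  70  70  70  90  96  98 106 108 106 109 109 106 108 141 140 141 139 137 135 137 142 142 134 136 141 143 139 137 136 138 142 141 139 139 139 138 135 125 126 126 127 128 127 127 127 126 127 127 128 128 128 127 128 128 129 128 129 127 129 128 131 130
218  63  62  62  62  63  62  62  63  63  62  62  53  55  54  63 133 143 140 142 144 142 142 142 140 141 141 140 135 131 134 132 134 134 144 138 137 140 141 141  60  70  73  72  71  73  74  76  74  74  75  72  72  85 149 139 140 143 142 142 142 143 138 140 143 136 131 133 134 132 137 140 142 137 139 142 135 131 116 118 116 117 115 116 118 117 117 116 117 115 116 115 115 115 115 115 115 116 115 114 117 115 115
```

Request:
carry_out(targets=[{"dp":[0,5,50],"yaw":0},{"dp":[0,5,95],"yaw":0},{"dp":[0,5,107],"yaw":0},{"dp":[0,5,107],"yaw":0}])

```text
clock: 56.25
eef_pos: [383.6, -228.4, 148.1]
tcp_rot: [-3.141, 0.001, -0.035]
contact_force: [0.1, 0.5, 0.4]
opening: -0.002
grasp_force: 0.0
```

Request:
carry_out(targets=[{"dp":[18,0,0],"yaw":0},{"dp":[36,0,0],"yaw":0},{"dp":[51,0,0],"yaw":0},{"dp":[66,0,0],"yaw":0},{"dp":[80,0,0],"yaw":0},{"dp":[92,0,2],"yaw":0},{"dp":[100,0,6],"yaw":0},{"dp":[108,0,12],"yaw":0},{"dp":[114,0,18],"yaw":0},{"dp":[119,0,24],"yaw":0},{"dp":[123,0,29],"yaw":0},{"dp":[123,0,29],"yaw":0}])

```text
clock: 57.75
eef_pos: [506.2, -232.6, 118.8]
tcp_rot: [-3.141, 0.0, -0.035]
contact_force: [-0.1, 0.8, -0.7]
opening: -0.0
grasp_force: 0.0
```

Request:
carry_out(targets=[{"dp":[3,0,2],"yaw":0},{"dp":[5,0,4],"yaw":0},{"dp":[5,0,4],"yaw":0},{"dp":[5,0,4],"yaw":0}])

```text
clock: 58.25
eef_pos: [511.1, -232.9, 115.3]
tcp_rot: [3.142, -0.0, -0.035]
contact_force: [-0.3, -0.5, -0.4]
opening: -0.003
grasp_force: 0.0
```

Request:
carry_out(targets=[{"dp":[0,0,1],"yaw":0},{"dp":[0,0,2],"yaw":0},{"dp":[0,0,2],"yaw":0}])

```text
clock: 58.62
eef_pos: [511.2, -233.0, 114.8]
tcp_rot: [3.141, -0.0, -0.035]
contact_force: [-4.6, 2.4, 16.2]
opening: -0.001
grasp_force: 8.1
```

Request:
carry_out(targets=[{"dp":[0,0,-60],"yaw":0},{"dp":[0,0,-120],"yaw":0},{"dp":[40,0,-140],"yaw":0},{"dp":[100,0,-140],"yaw":0},{"dp":[155,0,-140],"yaw":0},{"dp":[178,0,-140],"yaw":0},{"dp":[178,0,-140],"yaw":0},{"dp":[178,0,-140],"yaw":0},{"dp":[178,0,-90],"yaw":0},{"dp":[178,0,-45],"yaw":0},{"dp":[178,0,-34],"yaw":0},{"dp":[178,0,-34],"yaw":0}])

```text
clock: 60.12
eef_pos: [688.6, -239.3, 147.9]
tcp_rot: [-3.142, 0.0, -0.036]
contact_force: [0.3, -1.2, 1.1]
opening: 0.001
grasp_force: 0.0
```

Request:
carry_out(targets=[{"dp":[-18,0,0],"yaw":0},{"dp":[-36,0,0],"yaw":0},{"dp":[-51,0,0],"yaw":0},{"dp":[-66,0,0],"yaw":0},{"dp":[-80,0,0],"yaw":0},{"dp":[-92,0,2],"yaw":0},{"dp":[-100,0,6],"yaw":0},{"dp":[-108,0,12],"yaw":0},{"dp":[-114,0,18],"yaw":0},{"dp":[-120,0,24],"yaw":0},{"dp":[-126,0,30],"yaw":0},{"dp":[-126,0,30],"yaw":0}])

```text
clock: 61.62
eef_pos: [562.1, -234.5, 116.5]
tcp_rot: [-3.141, 0.002, -0.035]
contact_force: [0.4, 0.4, -0.6]
opening: 0.001
grasp_force: 0.0
```

Request:
carry_out(targets=[{"dp":[0,0,2],"yaw":0},{"dp":[0,0,4],"yaw":0},{"dp":[0,0,4],"yaw":0}])

```text
clock: 62.0
eef_pos: [563.4, -234.8, 114.8]
tcp_rot: [3.141, -0.001, -0.035]
contact_force: [-4.5, 1.4, 15.0]
opening: -0.001
grasp_force: 7.0
```

Both pressed flat. I'll retreat and check the lid and the tray numerically.

Request:
carry_out(targets=[{"dp":[0,0,-60],"yaw":0},{"dp":[0,0,-120],"yaw":0},{"dp":[-60,0,-160],"yaw":0},{"dp":[-120,0,-160],"yaw":0},{"dp":[-180,0,-160],"yaw":0},{"dp":[-190,60,-160],"yaw":0},{"dp":[-190,120,-160],"yaw":0},{"dp":[-190,180,-160],"yaw":0},{"dp":[-190,200,-160],"yaw":0},{"dp":[-190,200,-160],"yaw":0}])

```text
clock: 63.25
eef_pos: [366.0, -428.5, 272.9]
tcp_rot: [-3.141, 0.0, -0.037]
contact_force: [0.0, 1.2, -0.6]
opening: -0.001
grasp_force: 0.0
```

Run:
```python
from h import *
to(400,-400,250,-2)
b=np.array(r.grab_frame('top')).astype(int)
R=Ro.from_euler('z',-2,degrees=True).as_matrix(); C=np.array([537,-229,0])
P=lambda *q: proj('top',[C+R@np.array(x) for x in q]).round(1).tolist()
print('lid corners',P((77,97,106),(77,-97,106),(-77,97,106),(-77,-97,106)))
for u in (375,390,405,425): print(u,' '.join('%3d'%k for k in b[165:255,u].sum(1)//3))
for v in(200,225): print(v,' '.join('%3d'%k for k in b[v,354:440].sum(1)//3))
x,y=redmask('top',(285,155,335,212)); print('wedge top px',len(x),x.min(),x.max(),y.min(),y.max())
Rt=Ro.from_euler('z',-9,degrees=True).as_matrix()
print('inner tray px',proj('top',[np.array([645,54,0])+Rt@np.array(q) for q in((69,49,20),(69,-49,20),(-69,49,20),(-69,-49,20))]).round(1).tolist())
a=cv2.imread('pics/top0.png')[:,:,::-1].astype(int)
d=np.abs(a-b).sum(2)
for n,(u,v) in dict(mallet=(175,242),gouge=(266,150),chisel=(344,240),water=(343,143),sander=(382,146),glue=(455,243),p1=(230,174),p2=(203,194),p3=(245,252)).items(): print(n,d[v-8:v+9,u-8:u+9].mean().round(1),end='; ')
```

```text
t 63.25 pos [ 366.  -428.5  272.9] yaw -2.11 F [ 0.   1.2 -0.6] open -0.001 gf 0.0
-> dp [33.0, -29.7, 22.9] yaw -0.1
lid corners [[368.9, 186.0], [429.5, 186.8], [369.2, 234.2], [430.8, 235.1]]
375 144 144 140 142 143 134 142 149 147 142 141 145 146 144 144 149 156 158 154 148 146 143 142 137 137 140 141 142 142 141 141 141 144 138 142 141 139 140 142 141 138 137 142 141 123 141 142 139 138 139 139 142 143 138 142 139 141 139 140 139 136 138 141 143 140 140 139 141 143 123  72  40 121 128 130 138 136 130 141  71  63  65  68  69  65  66  71  71  64  64
390 146 143 143 144 144 137 145 153 148 139 142 146 145 144 146 154 158 159 151 146 133 142 143 141 138 139 139 138 136 132 134 139 145 145 132 136 143 141 141 139 141 140 143 146 125 123 140 141 139 137 140 140 137 132 134 136 141 143 139 134 137 139 143 140 139 141 142 144 146 126  51  38 123 125 133 137 131 131 140 137 123 125 131 129 127 133 142  74  62  63
405 146 142 144 139 134 139 148 153 148 144 145 147 146 146 149 158 159 157 159 153 117 131 136 139 142 141 142 139 138 136 132 134 138 136 139 141 143 141 139 139 139 140 136 1
[... 753 characters left out ...]
2 140 141 140 138 141 143 141 141 139 137 139 143 142 141 140 141 142 145 146 145 143 144 142 140 140 143 125 125 127 124 124 125 124 123 123 123
225  58  59  57  59  58  59  60  57  59  59  55  52  54  54  57  81 140 136 132 133 134 136 139 142 143 141 142 140 139 139 136 136 134 133 136 133 137 138 140 140 138 137 137 138 137 140 141 145 143 143 143 143 141 138 140 139 142 143 141 141 142 142 146 144 138 139 138 142 145 143 144 144 142 139 137 139 143 132 129 129 130 129 129 130 130 130
wedge top px 403 303 318 163 199
inner tray px [[298.3, 161.8], [326.7, 165.6], [292.6, 201.4], [321.3, 205.3]]
mallet 6.3; gouge 8.9; chisel 79.8; water 9.3; sander 9.8; glue 7.9; p1 9.9; p2 10.1; p3 10.0;
```

Run:
```python
from h import *
b=np.ascontiguousarray(np.array(r.grab_frame('top'))[:,:,::-1])
for f in('top0','t3'):
    a=cv2.imread(f'pics/{f}.png'); T=a[226:266,334:354]; S=b[216:276,322:366]
    m=cv2.matchTemplate(S,T,cv2.TM_CCOEFF_NORMED); _,v,_,l=cv2.minMaxLoc(m); print(f,round(v,3),l[0]-12,l[1]-10)
h=cv2.cvtColor(b,cv2.COLOR_BGR2HSV)
for f,i in(('now',b),('t3',cv2.imread('pics/t3.png'))):
    k=i[225:275,325:365].astype(int); ys,xs=np.nonzero((k[...,2]>90)&(k[...,1]>0.7*k[...,2])&(k[...,0]<0.3*k[...,2])); print(f,len(xs),xs.mean()+325,ys.mean()+225,ys.min()+225,ys.max()+225)
```

```text
top0 0.306 0 10
t3 0.305 0 10
now 178 343.96067415730334 249.22471910112358 235 263
t3 118 343.4237288135593 247.4322033898305 235 263
```

```bash
python3 -c "
from rig import r
print(r.sign_off())"
```

```text
the job is handed in; nothing more can be done
None
```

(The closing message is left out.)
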